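# Stamp the cast toy vans in the hand press

## Task

Set every toy van on the bench into the press, one to a slot, flat on the slot floor with its tall tail end towards the stamping heads, then lock the press by pushing the sprung plunger down and sliding the keeper over it so that it stays trapped by itself. With the vans seated and the press locked (never work the lever unlocked), push the lever down to its stop and let it come back up by itself. Then slide the keeper back so that the plunger springs out, and put all the vans upright in the white tray, leaving the small tin that stands among the vans where it is.

Things in the scene. Friction and masses are not known exactly. Their poses are not given: they have to be found in the camera images.
- van1: one of up to three alike pink resin toy vans (2 or 3 present; absent reads None): 90 mm long (its x), 40 wide (y), 46 high, 130 g, flat upright sides. Origin: middle of its underside, z up, +x to its tail. From x = -15 to +45 mm it is 46 mm high, the bonnet (x = -45 to -15) 28 mm. Starts flat on the bench right of the press, bonnet roughly towards the robot.
- van2: one of up to three alike pink resin toy vans (2 or 3 present; absent reads None): 90 mm long (its x), 40 wide (y), 46 high, 130 g, flat upright sides. Origin: middle of its underside, z up, +x to its tail. From x = -15 to +45 mm it is 46 mm high, the bonnet (x = -45 to -15) 28 mm. Starts flat on the bench right of the press, bonnet roughly towards the robot.
- van3: one of up to three alike pink resin toy vans (2 or 3 present; absent reads None): 90 mm long (its x), 40 wide (y), 46 high, 130 g, flat upright sides. Origin: middle of its underside, z up, +x to its tail. From x = -15 to +45 mm it is 46 mm high, the bonnet (x = -45 to -15) 28 mm. Starts flat on the bench right of the press, bonnet roughly towards the robot.
- van1_tail (a point): middle of the rear end face of van1, 45 mm behind its origin along its +x, 14 mm above its underside. None when the van is absent.
- van2_tail (a point): middle of the rear end face of van2, 45 mm behind its origin along its +x, 14 mm above its underside. None when the van is absent.
- van3_tail (a point): middle of the rear end face of van3, 45 mm behind its origin along its +x, 14 mm above its underside. None when the van is absent.
- press: grey hand stamping press fixed to the bench, base 215 x 420 x 20 mm. x away from the robot, y left, z up, origin on the bench. From -y to +y: plunger housing, bed with three slots, lever. Three stamping heads behind (+x of) the slots move 20 mm to -x as the lever goes down and push the vans lightly against the front fence. Nothing at the bed is over 80 mm high.
- slot0 (a point): middle of the floor of the press's right-hand (-y) slot, 20 mm above the bench; for one van, 96 mm long along the press's x, 46 mm wide along its y. Ribs, front fence and rear ledge round it are 10 mm high, open above. Slots lie 72 mm apart. The stamping heads stand 16 mm beyond its rear end at rest.
- slot1 (a point): middle of the floor of the press's middle slot, 20 mm above the bench; for one van, 96 mm long along the press's x, 46 mm wide along its y. Ribs, front fence and rear ledge round it are 10 mm high, open above. Slots lie 72 mm apart. The stamping heads stand 16 mm beyond its rear end at rest.
- slot2 (a point): middle of the floor of the press's left-hand (+y) slot, 20 mm above the bench; for one van, 96 mm long along the press's x, 46 mm wide along its y. Ribs, front fence and rear ledge round it are 10 mm high, open above. Slots lie 72 mm apart. The stamping heads stand 16 mm beyond its rear end at rest.
- plunger (a joint): travel of the sprung plunger down into its housing: 0 m out (start), 0.020 m fully in at a hard stop. Spring force 4 N when out, about 12 N fully in; it springs back unless trapped. Trapped under the keeper it stays at about 0.013 m.
- plunger_top (a point): middle of the flat brass top of the plunger, 56 mm (press x) by 34 mm (press y); 74 mm above the bench when out, 54 mm fully in. It stands up through the window of the keeper plate, which is at 61 to 66 mm.
- keeper (a joint): travel of the keeper along the press's +x: 0 m open (start), 0.020 m closed; stays where left, 2 N friction. A 5 mm plate with a window 60 mm (x) by 40 mm (y) round the plunger. With the plunger over 0.014 m in, sliding it to +x brings its near part over the plunger's near end (18 mm overlap when closed); with the plunger out it is stopped after 2 mm.
- keeper_bar (a point): middle of the top of the keeper's bridge bar, 12 mm thick (press x), 60 long (press y), at 78 to 92 mm height. Open, it crosses over the plunger 20 mm to +x of its middle, leaving 44 mm of window free on the robot's side: closed fingertips pressing the plunger down there can move to +x, still pressing, meet the bar and carry the keeper along. From its +x side the bar can be pushed back.
- lever (a joint): angle of the sprung lever: 0 rad up (rest), 0.6 rad down at the stop. The spring brings it back up when let go; about 3 N at the grip at rest, about 8 N at the stop. The stamping heads follow it.
- lever_grip (a point): middle of the lever's black grip, a round bar 22 mm thick, 86 mm long along the press's y. The lever is 140 mm long, points to the robot, and is hinged on its +x side, 55 mm above the bench, about the press's y. The grip is 122 mm high at rest and 41 mm at the stop, moving 17 mm to -x of the press on the way. Push it down from above.
- tray: white open tray fixed to the bench, outside 150 mm (its x) by 270 mm (its y), walls 5 mm thick and 30 mm high, floor 5 mm. Origin: centre of its underside. Three vans fit side by side lying along its x, 75 mm apart.
- tin: small full tin, 56 mm across, 75 mm high, about 500 g, standing among the vans; origin at the centre of its underside. Not to be disturbed.
Things that resemble listed ones, but are neither listed nor needed, are in the scene too. What is shaped like the van1 but orange or turquoise is not meant.

How it is judged:
By the outcome, as a careful person would: the job done as asked, in the order asked, and still so for the second after the job is handed in, with the robot touching nothing.
Of van1, van2, van3 only 2 to 3 are there at a start; the rules pass over those that are not, and their reading is None.
At some moment in a run one of van1, van2, van3 may be knocked a few centimetres aside while the robot is not near it.
Once in a run the grip may slacken for a moment while it holds something.
It also fails if it takes over 210 s, if anything falls off the work surface, if the arm or the gripper's body presses on something with over 40 N, if the wrist force passes 120 N, or if a joint passes its speed limit or range.

## Robot

A 7-joint arm with a two-finger parallel gripper is mounted at the origin on the work surface. World frame = base frame: x ahead of the robot, y to its left, z up, the work surface at z = 0. Lengths are in mm, angles in rad, forces in N, time in s.
With the tool pointing down it reaches from about 350 to 900 mm from the base axis. Payload 19.9 kg.
Tool frame: the origin (TCP) lies at the very end of the fingers, on their centre line; the grasp point (between the pads) lies 19 mm behind it; z points along the fingers, y is the line along which they close (so a half turn about z gives the same grasp; the last joint's range is limited). The gripper opens to 85 mm and grips with 20 to 120 N. Pads are 22 mm wide; open, the fingers measure 114 mm over their backs; the gripper's body (76 mm by 85 mm) begins 54 mm behind the grasp point. The pads swing forward as they close: fully open they stand 13 mm farther back than shut.
Start: joints at [-1.159, 0.417, -0.01, 1.614, 0.005, 1.111, -0.053], TCP at [273.415, 561.998, 192.36] pointing down, gripper open.
Joint ranges: [-2.81, 2.81], [-0.39, 2.02], [-1.27, 1.25], [0.06, 2.57], [-1.19, 4.33], [0.19, 2], [-2.82, 2.82]. Speed limits (rad/s): [1.89, 1.89, 2.39, 2.39, 3.01, 3.01, 3.01].

## Interface

Orientations are given as a rotation vector (axis times angle).
In Python, from plant import state, camera, sign_off, spot_in, outline_of, spot_point gives the robot as it stands.
- The arm moves only by the tool step_arm, never from a script. Its argument "moves" is text: rows parted by semicolons, each of 7 numbers parted by spaces: the shift along the tool's x, y, z in cm, then the turn, a rotation vector about the tool's x, y, z in degrees, then the opening, from 0 (shut) to 1 (fully open). In form: x y z wx wy wz gripper; .... A call has 1 to 12 rows; each row shifts and turns the commanded pose from where the row before left it, along the tool's axes as they then stand; what a row does not reach is not made up. A row lasts 1/10 s, in which the tool goes at most 50 mm and 8.59 degrees, less where a joint would pass 70% of its speed; a pose out of reach is approached as far as the arm can. A call is refused whole if a number of a shift passes 5 or a number of a turn 8.59, either way. A call with a gripper value outside its range is refused whole. The fingers move at their own pace and stop on an object; "force" is the grip in N (left out, the last holds). Time passes only in rows, so rows that do not move let the fingers close. It gives the time, the measured TCP pose, the force, the opening and the grip force at its end, in the units of the state.
- state(): the state, without advancing time (a new reading comes with each control period).
- camera(name): name is "scene" or "side" or "wrist"; returns a dict with "color" (480x640x3 uint8, red, green, blue), "K" (3x3 intrinsics, pixels), "rvec" (rotation vector, rad) and "tvec" (3), from world to camera coordinates, as OpenCV has them; the wrist camera has in their place "tool_from_camera" (4x4, takes a point from camera to tool coordinates, whose origin is the TCP and whose axes are the flange's). Camera axes: x right, y down, z forward; pixel columns grow to the right and rows downward; lengths in mm; the calibration is good to about 2 mm. A picture is of the moment at which its call begins: read the wrist's pose just before it. There is no depth.
- sign_off(): hands the job in; it is judged then, once.
Trained networks look in the newest picture that a camera, given by its name, has taken for a name from the list of things; names that differ only in an ending like _2 or _b are one class to them, and where a whole thing is asked for, a point or a joint stands for the part that bears it (a point fixed in the world has none). Each returns a list of dicts, best first, with "conf" (0 to 1); they miss things now and then, are a little off and sometimes report something else, mostly with a low value. They report only what shows in the picture. A call takes as long as a camera call. They do not tell look-alikes from the thing itself.
- spot_in(camera, target): "xyz" ([x, y, z] in mm, in the coordinates of the camera as it stood for that picture, good to about 4 mm: the middle of the surface that is visible of it).
- outline_of(camera, target): "mask" (480x640 bool, what is visible of it).
- spot_point(camera, target): "xyz" ([x, y, z] in mm, in the coordinates of the camera as it stood for that picture, good to about 4 mm: a listed point, or the origin of a listed thing).
The state is a dict: "time_s": time; "joint_positions": joint angles; "qd": joint speeds; "joint_torque": joint torques, N m; "position": TCP position; "tool_rot": TCP orientation; "wrist_force": force on the tool from outside, world axes, zero at the start; "moment": the same for the moment, N m; "grip_width": finger opening in mm; "grasp_force": force on a finger pad.
Only numpy, scipy, OpenCV 4.12 (cv2) and the standard library are available. Lean on these libraries where they do the work, as an engineer would, in place of code of your own. Each camera call takes 0.05 s, during which the arm holds its last target. There are 200 camera calls.

## Working session

There is one attempt and no reset: what is moved stays moved. The work goes in short steps, Python scripts to look and compute and a tool call to move; the robot and the scene stay as the last step left them, time stands still between calls to the robot, and variables do not carry over. Pictures are saved under pics/ and viewed, at most 14 in all, crops included, and the job is handed in when it is done.

Besides the shell and the picture viewer there is one more tool, called after ">>>" in YAML: its name, and indented under it one key for each argument. step_arm: Moves the arm, as the interface text tells. Its arguments: {"type":"object","properties":{"moves":{"type":"string"},"force":{"type":"number"}},"required":["moves"]}

```bash
mkdir -p pics; ls; cat > h.py <<'E'
import numpy as np, cv2
from scipy.spatial.transform import Rotation as R
from plant import state, camera, sign_off, spot_in, outline_of, spot_point
def T(c,s=None):
    M=np.eye(4)
    if 'rvec' in c:
        M[:3,:3]=cv2.Rodrigues(np.array(c['rvec'],float))[0]; M[:3,3]=np.ravel(c['tvec']); return np.linalg.inv(M)
    M[:3,:3]=R.from_rotvec(s['tool_rot']).as_matrix(); M[:3,3]=s['position']
    return M@np.array(c['tool_from_camera'])
def look(n,save=None):
    s=state(); c=camera(n); c['T']=T(c,s)
    if save: cv2.imwrite('pics/'+save,c['color'][:,:,::-1])
    return c
def w(c,p): return (c['T']@np.append(p,1))[:3]
def proj(c,P):
    M=np.linalg.inv(c['T']); q=np.array(c['K'])@(M[:3,:3]@P+M[:3,3]); return q[:2]/q[2]
def ray(c,uv,z):
    d=c['T'][:3,:3]@np.linalg.inv(np.array(c['K']))@np.array([uv[0],uv[1],1.]); o=c['T'][:3,3]
    return o+d*(z-o[2])/d[2]
E
python3 - <<'E'
from h import *
s=state(); print(s)
np.set_printoptions(precision=0,suppress=True)
for n in('scene','side','wrist'):
    c=look(n,n+'0.png')
    print(n,c['T'][:3,3])
    for t in ['van1','van1_tail','press','slot0','slot1','slot2','plunger_top','keeper_bar','lever_grip','tray','tin']:
        r=spot_point(n,t)
        print(t,[(round(d['conf'],2),w(c,d['xyz'])) for d in r[:6]])
E
```

```text
pics
{'time_s': 0.0, 'joint_positions': array([-1.15954665,  0.41793926, -0.01030328,  1.61419812,  0.0047018 ,
        1.11067129, -0.0529776 ]), 'qd': array([ 0.00031954,  0.00140756, -0.00126696,  0.00109248,  0.0008317 ,
       -0.00040762, -0.00059826]), 'joint_torque': array([ 2.39144350e-05, -8.64452291e+01,  6.78686332e-01, -4.34890616e+01,
        1.90777460e-02,  7.49351137e-03, -2.17815568e-05]), 'position': array([273.23967799, 561.66688359, 191.77188836]), 'tool_rot': array([-7.05030316e-01, -3.06127711e+00,  1.85190994e-03]), 'wrist_force': array([0.04779454, 0.33024107, 0.11561307]), 'moment': array([ 0.03828575,  0.04079412, -0.01916429]), 'grasp_force': 0.0, 'grip_width': 85.40174653060707}
scene [1198. -122. 1284.]
van1 [(0.84, array([ 303., -400.,   -4.])), (0.82, array([ 399., -534.,   -1.])), (0.75, array([ 458., -232.,    1.])), (0.61, array([ 458., -145.,   -4.])), (0.57, array([ 442., -429.,    0.]))]
van1_tail [(0.97, array([ 319., -441.,   10.])), (0.92, array([ 492., -425.,   13.])), (0.63, array([ 368., -562.,   16.]))]
press [(0.8, array([579., 132.,  -5.
[... 925 characters left out ...]
)), (0.71, array([578.,  59.,  17.])), (0.64, array([562., 203.,  24.]))]
slot1 [(0.85, array([568., 131.,  20.])), (0.71, array([578.,  59.,  17.])), (0.64, array([562., 203.,  24.]))]
slot2 [(0.85, array([568., 131.,  20.])), (0.71, array([578.,  59.,  17.])), (0.64, array([562., 203.,  24.]))]
plunger_top [(0.78, array([600., -15.,  78.]))]
keeper_bar [(0.87, array([620., -16.,  97.])), (0.2, array([ 464., -330.,    1.]))]
lever_grip [(0.6, array([470., 305., 123.]))]
tray [(0.84, array([ 624., -313.,    2.]))]
tin [(0.95, array([ 467., -329.,    0.]))]
wrist [206. 595. 374.]
van1 []
van1_tail []
press []
slot0 []
slot1 []
slot2 []
plunger_top []
keeper_bar []
lever_grip []
tray []
tin []
```

View pics/scene0.png

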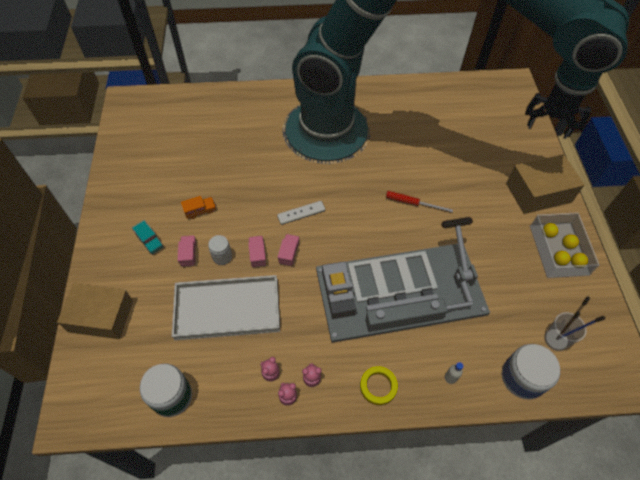

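View pics/side0.png

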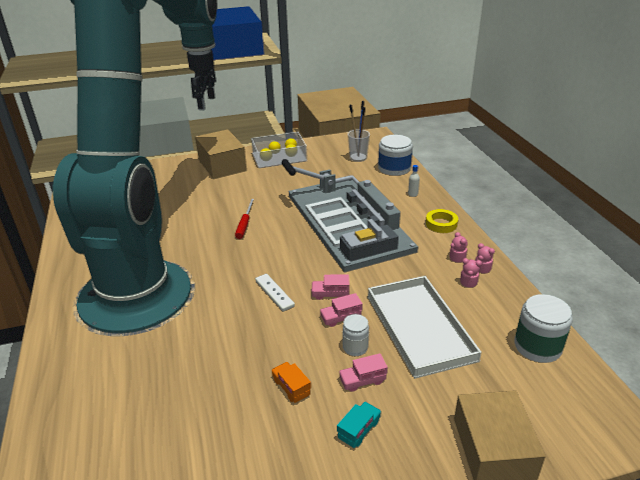

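The three pink vans stand at scene pixels (188,250), (257,250) and (289,250), with the tin at (219,250), the tray at (227,307) and the press around (400,290). The orange and turquoise vans at (197,206) and (147,237) are decoys.

>>> step_arm:
  moves: "0 0 -3 0 0 -6.485 1;0 0 -3 0 0 -6.485 1;0 0 -3 0 0 -6.485 1;0 0 -3 0 0 -6.485 1;-2.0 -4.6 0 0 0 0 1;-2.0 -4.6 0 0 0 0 1;-2.0 -4.6 0 0 0 0 1;-2.0 -4.6 0 0 0 0 1;-2.0 -4.6 0 0 0 0 1;-2.0 -4.6 0 0 0 0 1;-2.0 -4.6 0 0 0 0 1;-2.0 -4.6 0 0 0 0 1"

```text
time_s: 3.0
position: [433.3, 193.2, 312.7]
tool_rot: [0.0, 3.141, 0.001]
wrist_force: [0.8, 1.2, 0.6]
grip_width: 85.2
grasp_force: 0.0
```

>>> step_arm:
  moves: "-2.0 -4.6 0 0 0 0 1;0 0 -4 0 0 0 1;0 0 0 0 0 0 1"

```text
time_s: 3.3
position: [454.5, 148.6, 356.4]
tool_rot: [0.004, 3.137, 0.004]
wrist_force: [-0.7, 1.4, -0.6]
grip_width: 85.3
grasp_force: 0.0
```

```bash
python3 - <<'E'
from h import *
np.set_printoptions(precision=1,suppress=True)
s=state(); print(s['position'],s['tool_rot'],s['joint_positions'])
c=look('wrist','w1.png'); print(c['K'],c['tool_from_camera'])
for t in ['slot1','plunger_top','keeper_bar','lever_grip','press']:
    print(t,[(round(d['conf'],2),w(c,d['xyz'])) for d in spot_point('wrist',t)[:5]])
E
```

```text
[454.5 148.6 356.4] [0.  3.1 0. ] [-0.6  0.   0.2  1.7 -0.   1.4  1.2]
[[340.6   0.  319. ]
 [  0.  340.6 248.7]
 [  0.    0.    1. ]] [[  -0.    -1.    -0.3   74.9]
 [   1.    -0.     0.     0.4]
 [  -0.    -0.3    1.  -181.5]
 [   0.     0.     0.     1. ]]
slot1 [(0.82, array([565.2, 138.4,  20.8])), (0.75, array([574.1,  58.7,  24.6])), (0.55, array([556.7, 205.7,  14.7]))]
plunger_top [(0.58, array([596.4, -14.3,  73.1])), (0.49, array([ 622.9, -311. ,    3.8]))]
keeper_bar [(0.75, array([616.6, -14.6,  91.6])), (0.74, array([ 463.6, -331.4,   -0.5]))]
lever_grip [(0.77, array([468.2, 307.3, 121.5])), (0.34, array([599.2, -13.7,  74.4]))]
press [(0.62, array([582.1, 132.7,  -0.7]))]
```

View pics/w1.png

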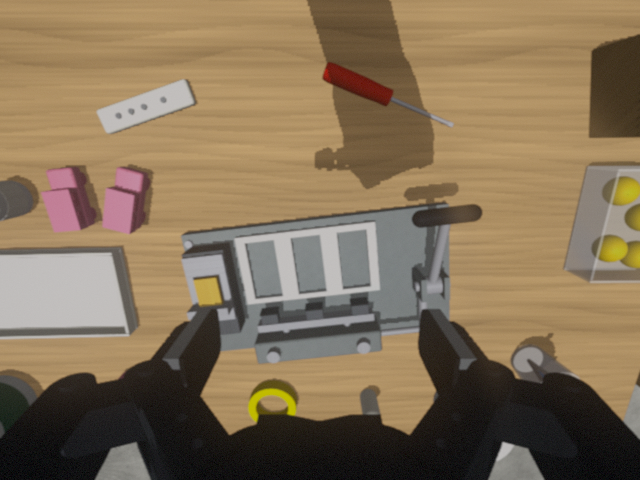

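The view shows the press with its white slot frame, corners about (236,239), (375,223), (380,291) and (244,304). Two pink vans are at (68,200) and (125,200), and the tray is at left.

>>> step_arm:
  moves: "0.4 -4.5 0 0 0 0 1;0.4 -4.5 0 0 0 0 1;0.4 -4.5 0 0 0 0 1;0.4 -4.5 0 0 0 0 1;0.4 -4.5 0 0 0 0 1;0.4 -4.5 0 0 0 0 1;0.4 -4.5 0 0 0 0 1;0.4 -4.5 0 0 0 0 1;0 0 0 0 0 0 1;0 0 0 0 0 0 1"

```text
time_s: 4.6
position: [420.6, -210.9, 351.9]
tool_rot: [-0.002, -3.141, 0.0]
wrist_force: [0.1, 0.8, 0.2]
grip_width: 85.6
grasp_force: 0.0
```

```bash
cat >> h.py <<'E'
def rect(c,m,z):
    cs=max(cv2.findContours(m.astype('uint8'),0,2)[0],key=cv2.contourArea)[:,0]
    P=np.array([ray(c,p,z)[:2] for p in cs.astype(float)],np.float32)
    return cv2.minAreaRect(P)
def vans(c,n='wrist'):
    for d in outline_of(n,'van1'):
        m=d['mask']; col=c['color'][m].mean(0)
        r=rect(c,m,46); print('mask',round(d['conf'],2),col.round(),'rect@46',np.round(r[0]),np.round(r[1]),round(r[2],1),'px',[a[m.any(1-i)] [[0,-1]].tolist() for i,a in enumerate((np.arange(480),np.arange(640)))])
    for t in ('van1','van1_tail'):
        print(t,[(round(d['conf'],2),w(c,d['xyz']).round(1).tolist()) for d in spot_point(n,t)])
E
python3 - <<'E'
from h import *
np.set_printoptions(precision=1,suppress=True)
s=state(); print(s['position'],s['tool_rot'],s['joint_positions'])
c=look('wrist','w2.png'); vans(c)
for t in ['tray','tin']:
    print(t,[(round(d['conf'],2),w(c,d['xyz'])) for d in spot_point('wrist',t)[:5]])
E
```

```text
[ 420.6 -210.9  351.9] [-0.  -3.1  0. ] [-0.2  0.   0.6  1.8 -0.   1.4  2. ]
mask 0.88 [180. 131. 149.] rect@46 [ 457. -229.] [97. 41.] 4.5 px [[190, 255], [292, 322]]
mask 0.73 [ 52. 118. 114.] rect@46 [ 396. -521.] [97. 62.] 36.4 px [[150, 213], [59, 135]]
mask 0.68 [162. 113. 127.] rect@46 [ 443. -414.] [94. 57.] 0.6 px [[181, 245], [159, 200]]
mask 0.65 [169. 105.  15.] rect@46 [ 303. -392.] [ 47. 100.] 18.1 px [[86, 136], [143, 222]]
van1 [(0.98, [304.7, -397.7, -1.3]), (0.91, [398.2, -532.9, -0.5]), (0.88, [457.9, -231.9, -0.2]), (0.74, [459.5, -138.6, 1.5]), (0.71, [443.2, -421.2, -3.5]), (0.44, [619.1, -312.4, -0.2])]
van1_tail [(0.91, [364.1, -564.1, 15.7]), (0.73, [490.8, -420.3, 14.4]), (0.69, [623.4, -311.2, -0.2])]
tray [(0.61, array([ 624.1, -312. ,    1. ]))]
tin [(0.79, array([ 462.1, -332.3,    1.4])), (0.35, array([ 455.9, -231.8,   -2.2]))]
```

View pics/w2.png

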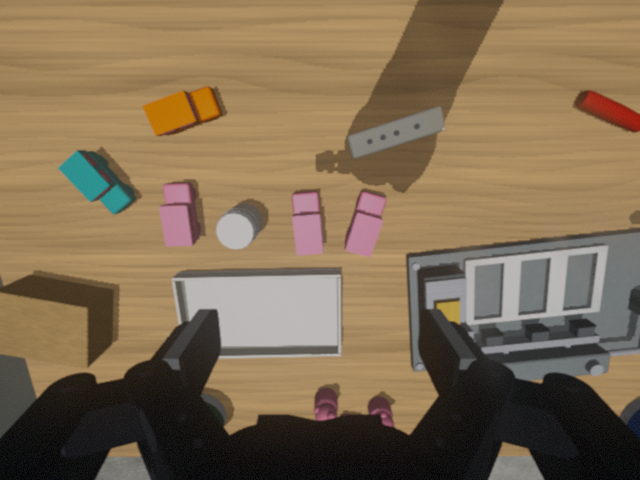

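Van tops, rough quads in pixels: B is at (293,214)-(323,254), A is at (357,212)-(372,254) and tilted, and C is at (161,206)-(197,246). The tin is at (237,227) and the tray spans (175,277)-(341,356).

```bash
cat > fit.py <<'E'
from h import *
np.set_printoptions(precision=1,suppress=True)
def img(f): return cv2.imread('pics/'+f)
E
python3 - <<'E'
from h import *
import pickle
np.set_printoptions(precision=1,suppress=True)
c=look('wrist'); im=c['color']; hsv=cv2.cvtColor(im,cv2.COLOR_RGB2HSV)
m=((hsv[...,0]>165)&(hsv[...,1]>60)&(hsv[...,2]>90)).astype('uint8'); m[300:]=0
n,l,st,ce=cv2.connectedComponentsWithStats(m)
for i in range(1,n):
    if st[i,4]>300: print(st[i],'rect46',[np.round(x,1) for x in rect(c,l==i,46)])
quads={'A':[(357,212),(383,219),(372,254),(346,247)],'B':[(293,214),(320,213),(323,254),(296,255)],'C':[(161,206),(194,204),(195,244),(165,246)]}
for k,q in quads.items():
    P=np.array([ray(c,p,46)[:2] for p in q]); print(k,P.mean(0),'len',np.linalg.norm(P[0]-P[3]),np.linalg.norm(P[0]-P[1]),'yaw',np.degrees(np.arctan2(*(P[2]+P[3]-P[0]-P[1])[::-1])))
# white frame
for nm,z,q in [('frame',30,[(466,261),(605,245),(603,317),(469,326)]),('tray',30,[(174,277),(341,269),(341,356),(182,357)])]:
    P=np.array([ray(c,p,z)[:2] for p in q]); print(nm,P,P.mean(0))
E
```

```text
[ 158  182   39   63 1884] rect46 [array([ 443.9, -416.1]), array([91.4, 51. ]), np.float64(0.9)]
[ 291  191   31   63 1669] rect46 [array([ 457.4, -228.6]), array([92.9, 41.4]), np.float64(4.1)]
[ 344  191   41   65 1713] rect46 [array([ 458.7, -142.5]), array([43.7, 91.9]), np.float64(74.9)]
A [ 473.  -142.2] len 55.072125260283386 39.67859227228977 yaw -14.836261982437769
B [ 474.7 -225.6] len 62.80240913451431 39.266488039457506 yaw 3.5181630568111197
C [ 461.  -415.2] len 60.3005853342451 48.004772495165874 yaw -3.4520223307791675
frame [[522.   20.9]
 [495.8 232.2]
 [619.9 259.7]
 [636.6  40.5]] [568.6 138.3]
tray [[ 548.9 -439.7]
 [ 535.4 -174.6]
 [ 694.5 -171.6]
 [ 696.4 -444.5]] [ 618.8 -307.6]
```

>>> step_arm:
  moves: "-0.95 1.4 3.8 0 0 0 0.75;-0.95 1.4 3.8 0 0 0 0.75;-0.95 1.4 3.8 0 0 0 0.75;-0.95 1.4 3.8 0 0 0 0.75;-0.95 1.4 3.8 0 0 0 0.75;0 0 0 0 0 7.5 0.75;0 0 0 0 0 7.5 0.75;0 0 0 0 0 0 0.75;0 0 0 0 0 0 0.75"

```text
time_s: 5.85
position: [468.5, -140.4, 162.6]
tool_rot: [0.403, 3.115, -0.0]
wrist_force: [-0.9, 0.2, -0.1]
grip_width: 63.8
grasp_force: 0.0
```

```bash
cat >> h.py <<'E'
def pink(c,lo=0,hi=480):
    hsv=cv2.cvtColor(c['color'],cv2.COLOR_RGB2HSV)
    m=((hsv[...,0]>165)&(hsv[...,1]>60)&(hsv[...,2]>70)).astype('uint8'); m[:lo]=0; m[hi:]=0
    return m
E
python3 - <<'E'
from h import *
np.set_printoptions(precision=1,suppress=True)
s=state(); print(s['position'],s['tool_rot'],s['grip_width'])
c=look('wrist','w3.png'); vans(c)
print('tcp axis px', proj(c,s['position']), proj(c,np.append(s['position'][:2],46)))
E
```

```text
[ 468.5 -140.4  162.6] [ 0.4  3.1 -0. ] 63.820080637227825
mask 0.98 [169. 118. 135.] rect@46 [ 459. -140.] [41. 92.] 73.9 px [[168, 269], [293, 339]]
mask 0.91 [178. 126. 143.] rect@46 [ 459. -223.] [92. 53.] 4.8 px [[188, 293], [192, 266]]
mask 0.83 [158. 102. 118.] rect@46 [ 445. -403.] [91. 78.] 1.2 px [[224, 327], [0, 84]]
mask 0.75 [137.  78.  10.] rect@46 [ 317. -349.] [40. 73.] 59.7 px [[69, 158], [0, 51]]
van1 [(0.91, [304.2, -395.0, -0.3]), (0.89, [456.3, -139.6, 3.6]), (0.8, [457.9, -232.1, -0.4])]
van1_tail [(0.93, [489.1, -418.7, 14.4]), (0.35, [459.5, -137.1, 6.0])]
tcp axis px [318.2 280.2] [318.4 230.6]
```

View pics/w3.png

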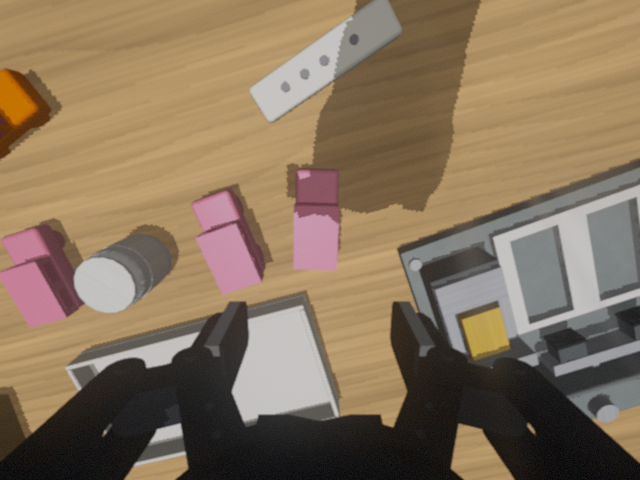

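Van A lies straight between the fingers (body columns 293-340, rows 205-269), and B is clear of the left finger's path.

>>> step_arm:
  moves: "0 -0.15 3.8 0 0 0 0.66;0 0 3.8 0 0 0 0.66;0 0 3.0 0 0 0 0.66;0 0 2.5 0 0 0 0.66;0 0 2.1 0 0 0 0.66;0 0 0 0 0 0 0.66;0 0 0 0 0 0 0.66"
  force: 45

```text
time_s: 6.75
position: [468.0, -142.4, 10.9]
tool_rot: [-0.41, -3.115, 0.0]
wrist_force: [-0.3, 0.1, 0.9]
grip_width: 56.1
grasp_force: 0.0
```

>>> step_arm:
  moves: "0 0 0 0 0 0 0;0 0 0 0 0 0 0;0 0 0 0 0 0 0;0 0 0 0 0 0 0;0 0 0 0 0 0 0;0 0 -3 0 0 0 0;0 0 -4 0 0 0 0;0 0 -4 0 0 0 0;0 0 0 0 0 0 0;0 0 0 0 0 0 0"
  force: 45

```text
time_s: 7.75
position: [468.3, -141.9, 121.0]
tool_rot: [0.409, 3.113, 0.001]
wrist_force: [-0.7, 0.4, -0.5]
grip_width: 0.1
grasp_force: 0.0
```

```bash
python3 - <<'E'
from h import *
np.set_printoptions(precision=1,suppress=True)
s=state(); print(s['position'],s['tool_rot'],s['grip_width'],s['grasp_force'])
c=look('wrist','w4.png'); vans(c)
E
```

```text
[ 468.3 -141.9  121. ] [0.4 3.1 0. ] 0.10616719562391222 0.0
mask 0.98 [139.  90. 103.] rect@46 [ 453. -388.] [ 41. 109.] 59.4 px [[236, 350], [0, 50]]
mask 0.96 [174. 120. 136.] rect@46 [ 459. -140.] [42. 93.] 74.9 px [[170, 287], [291, 344]]
mask 0.92 [187. 132. 150.] rect@46 [ 458. -222.] [92. 53.] 4.0 px [[194, 314], [174, 260]]
mask 0.69 [96. 56. 22.] rect@46 [ 317. -327.] [ 9. 22.] 59.4 px [[90, 123], [0, 13]]
mask 0.68 [173. 148.  76.] rect@46 [613.  -6.] [61. 42.] 6.8 px [[325, 391], [480, 540]]
van1 [(0.65, [460.7, -139.2, 2.2]), (0.61, [454.9, -231.9, -0.0]), (0.55, [441.3, -421.2, -0.4]), (0.55, [506.6, -222.7, 14.2])]
van1_tail [(0.82, [491.9, -419.9, 9.9])]
```

View pics/w4.png

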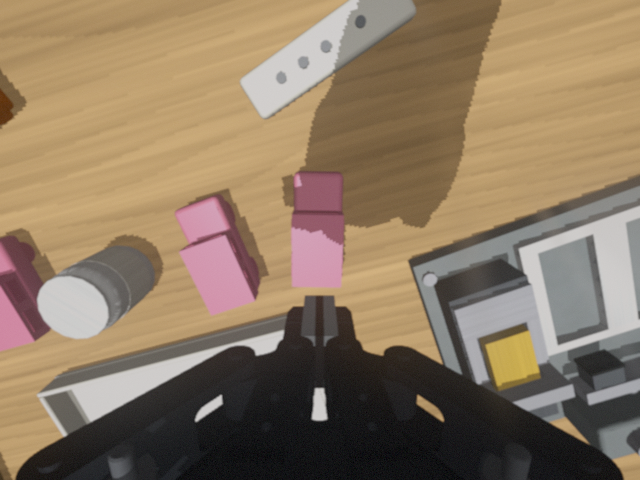

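The grip missed: fingers shut at 0 mm and the van still stands at columns 291-344, rows 170-287. I'll retry and check the grip before lifting.

>>> step_arm:
  moves: "0 0 0 0 0 0 0.66;0 0 0 0 0 0 0.66;0 0 0 0 0 0 0.66;0 0 0 0 0 0 0.66;0 0 3 0 0 0 0.66;0 0 3 0 0 0 0.66;0 0 3 0 0 0 0.66;0 0 2 0 0 0 0.66;0 0 0 0 0 0 0.66;0 0 0 0 0 0 0.66"
  force: 45

```text
time_s: 8.95
position: [468.0, -142.4, 10.9]
tool_rot: [-0.411, -3.114, 0.0]
wrist_force: [0.2, -0.2, 0.1]
grip_width: 56.1
grasp_force: 0.0
```

>>> step_arm:
  moves: "0 0 0 0 0 0 0.3;0 0 0 0 0 0 0.3;0 0 0 0 0 0 0.3;0 0 0 0 0 0 0.3;0 0 0 0 0 0 0.3;0 0 0 0 0 0 0.3"
  force: 45

```text
time_s: 9.55
position: [467.9, -142.1, 10.5]
tool_rot: [0.41, 3.115, -0.0]
wrist_force: [-0.3, -0.1, 0.2]
grip_width: 25.5
grasp_force: 0.0
```

```bash
python3 - <<'E'
from h import *
np.set_printoptions(precision=1,suppress=True)
s=state(); print(s['position'],s['tool_rot'],s['grip_width'],s['grasp_force'])
c=look('wrist'); d=look('side'); a=c['color']
p=proj(d,s['position']).astype(int); print(p)
b=d['color'][p[1]-120:p[1]+60,p[0]-120:p[0]+120]; b=cv2.resize(b,None,fx=2.6,fy=2.6)
cv2.imwrite('pics/m5.png',np.hstack([cv2.resize(a,(400,300)),cv2.resize(b,(400,300))])[:,:,::-1])
E
```

```text
[ 467.9 -142.1   10.5] [ 0.4  3.1 -0. ] 25.463443815502533 0.0
[332 290]
```

View pics/m5.png

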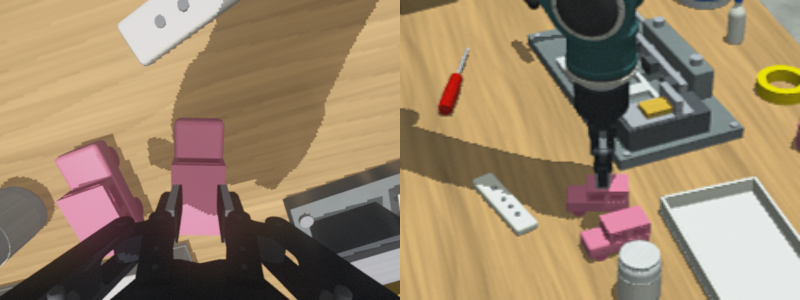

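The fingers shut above the roof. The real fingertips sit at least 36 mm behind the reported TCP, with tips at (177-227,185) in the left half. I'll open, go 28 mm lower and close.

>>> step_arm:
  moves: "0 0 0 0 0 0 0.66;0 0 0 0 0 0 0.66;0 0 0 0 0 0 0.66;0 0 0 0 0 0 0.66;0 0 0.9 0 0 0 0.66;0 0 0.9 0 0 0 0.66;0 0 1.0 0 0 0 0.66;0 0 0 0 0 0 0.66"
  force: 45

```text
time_s: 10.45
position: [466.9, -142.0, -19.2]
tool_rot: [-0.41, -3.112, 0.0]
wrist_force: [0.4, 0.1, 0.4]
grip_width: 56.3
grasp_force: 0.0
```

>>> step_arm:
  moves: "0 0 0 0 0 0 0.2;0 0 0 0 0 0 0.2;0 0 0 0 0 0 0.2;0 0 0 0 0 0 0.2;0 0 0 0 0 0 0.2;0 0 0 0 0 0 0.2"
  force: 45

```text
time_s: 11.05
position: [468.0, -142.1, -17.5]
tool_rot: [0.41, 3.115, -0.0]
wrist_force: [0.4, 0.6, -1.8]
grip_width: 39.3
grasp_force: 45.5
```

```bash
python3 - <<'E'
from h import *
np.set_printoptions(precision=3,suppress=True)
s=state(); print(s['position'],s['wrist_force'],s['grip_width'],s['grasp_force'])
c=look('wrist','w6.png'); print(c['tool_from_camera'])
E
```

```text
[ 467.956 -142.132  -17.518] [ 0.401  0.557 -1.79 ] 39.324090994665866 45.544612258672714
[[  -0.001   -0.955   -0.295   74.986]
 [   1.      -0.001    0.       0.523]
 [  -0.      -0.295    0.956 -181.469]
 [   0.       0.       0.       1.   ]]
```

View pics/w6.png

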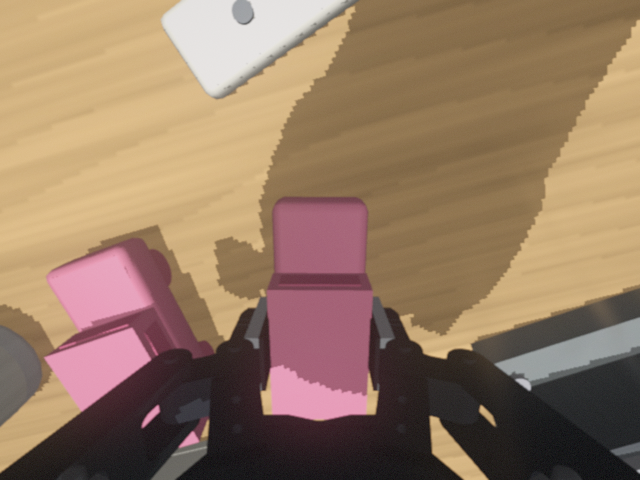

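Van A is gripped at 39.3 mm and 45 N. Its bonnet front edge is at row 198 and its body front edge at row 287, so the TCP is at van x ≈ +8.7. Next I'll lift and look at the slots from above.

>>> step_arm:
  moves: "0 0 -3 0 0 0 0.2;0 0 -4.5 0 0 -7.1 0.2;0 0 -4.5 0 0 -7.1 0.2;0 0 -4.7 0 0 -7.1 0.2;-1.52 3.26 0 0 0 0 0.2;-1.52 3.26 0 0 0 0 0.2;-1.52 3.26 0 0 0 0 0.2;-1.52 3.26 0 0 0 0 0.2;-1.52 3.26 0 0 0 0 0.2;-1.52 3.26 0 0 0 0 0.2;-1.52 3.26 0 0 0 0 0.2;-1.52 3.26 0 0 0 0 0.2"
  force: 45

```text
time_s: 12.3
position: [560.4, 131.9, 149.4]
tool_rot: [0.172, -3.137, 0.0]
wrist_force: [1.6, 0.1, -0.7]
grip_width: 39.5
grasp_force: 30.2
```

>>> step_arm:
  moves: "0 0 0 0 0 0 0.2;0 0 0 0 0 0 0.2"

```text
time_s: 12.5
position: [560.0, 130.9, 149.0]
tool_rot: [0.174, -3.136, 0.001]
wrist_force: [-0.3, -0.9, -1.3]
grip_width: 39.2
grasp_force: 52.2
```

```bash
python3 - <<'E'
from h import *
np.set_printoptions(precision=1,suppress=True)
s=state(); print(s['position'],s['tool_rot'],s['grip_width'],s['grasp_force'])
c=look('wrist','w7.png')
for t in ['slot1','plunger_top','keeper_bar','press','lever_grip']:
    print(t,[(round(d['conf'],2),w(c,d['xyz'])) for d in spot_point('wrist',t)[:5]])
E
```

```text
[560.  130.9 149. ] [ 0.2 -3.1  0. ] 39.17066313827678 52.16086283326149
slot1 [(0.84, array([559.3, 203.5,  17.5])), (0.73, array([574.8,  61.8,  20.4]))]
plunger_top [(0.69, array([600.4, -14.5,  73.2]))]
keeper_bar [(0.96, array([618.2, -17.2,  92.6]))]
press [(0.7, array([597.5, -15.6,  69.8]))]
lever_grip [(0.83, array([466.6, 308.3, 124.2]))]
```

View pics/w7.png

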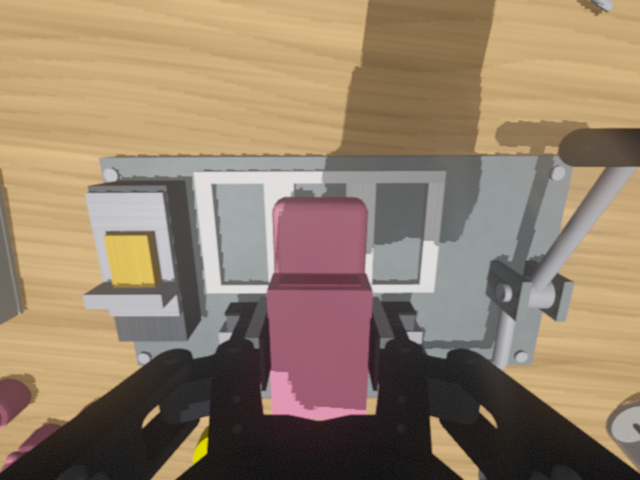

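The press is square to the tool within about 0.3°. Slot0's opening is about columns 213-264, rows 184-284, with the plunger at (132,258), the keeper bar at (132,297) and the lever grip at (600,147). I'll get the edges numerically.

```bash
python3 - <<'E'
from h import *
np.set_printoptions(precision=1,suppress=True)
s=state(); g=cv2.imread('pics/w7.png').astype(int)
class C(dict): pass
c=camera('wrist'); c['T']=T(c,s)
im=g.mean(2).astype(int)
for r in (190,200,230,250): print('row',r,'L',im[r,188:276].tolist()); 
print('row200 R',im[200,368:452].tolist())
for col in (235,250): print('col',col,im[164:300,col].tolist())
E
```

```text
row 190 L [106, 107, 105, 109, 117, 134, 159, 194, 215, 221, 220, 221, 221, 222, 221, 221, 222, 222, 221, 221, 221, 221, 216, 192, 143, 110, 108, 114, 143, 162, 169, 167, 168, 167, 168, 169, 168, 170, 168, 167, 169, 167, 168, 168, 168, 168, 168, 167, 168, 168, 169, 168, 166, 167, 167, 167, 167, 166, 166, 167, 166, 168, 168, 168, 168, 166, 166, 165, 166, 165, 165, 164, 164, 164, 166, 184, 208, 220, 222, 222, 222, 222, 222, 222, 222, 222, 221, 222]
row 200 L [100, 105, 104, 106, 106, 113, 143, 170, 195, 215, 221, 221, 221, 221, 222, 221, 221, 222, 221, 222, 221, 222, 221, 217, 192, 142, 110, 107, 106, 118, 143, 163, 169, 168, 167, 166, 167, 168, 168, 168, 169, 167, 169, 169, 169, 170, 169, 167, 168, 168, 167, 168, 168, 167, 168, 168, 167, 167, 167, 167, 169, 167, 167, 166, 165, 166, 166, 165, 165, 165, 166, 165, 166, 167, 165, 173, 197, 217, 221, 222, 222, 221, 222, 223, 221, 222, 222, 221]
row 230 L [70, 72, 82, 97, 105, 107, 108, 107, 108, 112, 142, 181, 208, 220, 222, 222, 221, 222, 221, 221, 221, 221, 222, 222, 221, 222, 215, 189, 136, 107, 112, 130, 153, 165, 166, 166, 168, 168, 1
[... 1752 characters left out ...]
58, 159, 158]
col 250 [165, 163, 164, 164, 158, 127, 115, 162, 210, 221, 221, 222, 221, 221, 222, 222, 222, 222, 219, 200, 176, 164, 164, 166, 166, 166, 168, 166, 166, 168, 167, 168, 168, 167, 167, 167, 167, 166, 168, 169, 167, 168, 168, 168, 167, 166, 165, 166, 166, 164, 164, 164, 165, 166, 165, 166, 167, 166, 167, 168, 167, 166, 167, 169, 167, 166, 166, 168, 167, 167, 167, 168, 168, 167, 165, 166, 167, 166, 167, 167, 165, 167, 165, 165, 163, 165, 165, 163, 162, 164, 164, 163, 162, 162, 162, 162, 161, 163, 162, 161, 162, 161, 160, 161, 161, 160, 159, 159, 157, 158, 159, 158, 160, 159, 154, 131, 111, 104, 101, 103, 132, 190, 216, 221, 221, 221, 221, 222, 210, 162, 111, 102, 99, 100, 98, 102]
```

```bash
python3 - <<'E'
from h import *
np.set_printoptions(precision=1,suppress=True)
s=state(); c=camera('wrist'); c['T']=T(c,s)
f=lambda u,v,z=30: ray(c,(u,v),z)[:2]
L=[f(212.3,200),f(217.6,250)]; Rr=[f(264.0,200),f(266.8,250)]
print('L',L,'R',Rr); print('front',f(235,183.5),f(250,183.5),'rear',f(235,284.6),f(250,284.6))
print('s2 L,R',f(375.6,200),f(427,200))
M=np.linalg.inv(np.vstack([np.c_[R.from_rotvec(s['tool_rot']).as_matrix(),np.array(s['position'])],[0,0,0,1]]))
t=lambda p:(M@np.append(p,[30,1]))[:2]
print('tool frame: L',t(L[0]),t(L[1]),'R',t(Rr[0]),t(Rr[1]),'front',t(f(238,183.5)),'rear',t(f(238,284.6)),'s2',t(f(375.6,200)),t(f(427,200)))
E
```

```text
L [array([543.5,  33.4]), array([589.6,  39. ])] R [array([538.6,  78.9]), array([584.7,  84.3])]
front [526.9  52.9] [525.4  65.9] rear [622.6  56.2] [621.   70.5]
s2 L,R [527.9 177.2] [523.  222.5]
tool frame: L [ 27.1 -94.1] [-19.3 -93.5] R [ 27.  -48.3] [-19.4 -48. ] front [ 41.5 -70.3] rear [-54.  -77.1] s2 [26.9 50.5] [26.8 96.1]
```

>>> step_arm:
  moves: "-0.75 -3.57 0 0 0 -0.4 0.2;-0.75 -3.57 0 0 0 0 0.2;0 0 4 0 0 0 0.2;0 0 4 0 0 0 0.2;0 0 3 0 0 0 0.2;0 0 1.2 0 0 0 0.2;0 0 0 0 0 0 0.2;0 0 0 0 0 0 0.2"
  force: 45

```text
time_s: 13.7
position: [584.0, 61.1, 28.7]
tool_rot: [-0.183, 3.135, 0.0]
wrist_force: [0.8, -0.1, -0.6]
grip_width: 39.4
grasp_force: 52.3
```

>>> step_arm:
  moves: "0 0 0.6 0 0 0 0.2;0 0 0.4 0 0 0 0.2;0 0 0 0 0 0 0.2"

```text
time_s: 14.0
position: [583.1, 61.3, 17.4]
tool_rot: [-0.184, 3.136, 0.0]
wrist_force: [-0.3, -0.1, -2.5]
grip_width: 39.0
grasp_force: 52.3
```

>>> step_arm:
  moves: "0 0 0.3 0 0 0 0.2;0 0 0.3 0 0 0 0.2;0 0 0 0 0 0 0.2"

```text
time_s: 14.3
position: [582.9, 61.2, 11.0]
tool_rot: [0.184, -3.136, 0.0]
wrist_force: [-0.3, 0.1, -0.9]
grip_width: 39.4
grasp_force: 52.3
```

```bash
python3 - <<'E'
from h import *
np.set_printoptions(precision=1,suppress=True)
s=state(); print(s['position'],s['tool_rot'],s['wrist_force'],s['grip_width'],s['grasp_force'])
c=look('wrist','w8.png')
E
```

```text
[582.9  61.2  11. ] [ 0.2 -3.1  0. ] [-0.3  0.1 -0.9] 39.41179410298587 52.348359413444996
```

View pics/w8.png

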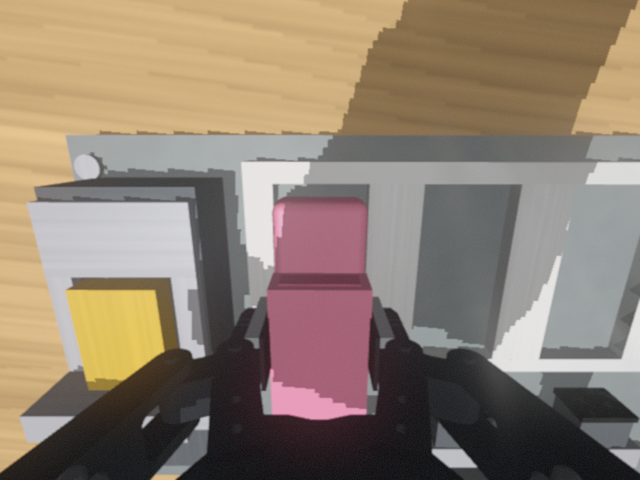

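The van sits between the slot edges (275-369 at the front, bonnet 272-368). Lowering the last 8 mm.

>>> step_arm:
  moves: "0 0.08 0.3 0 0 0 0.2;0 0 0.3 0 0 0 0.2;0 0 0.15 0 0 0 0.2;0 0 0 0 0 0 0.2;0 0 0 0 0 0 0.2"

```text
time_s: 14.85
position: [583.0, 61.9, 3.9]
tool_rot: [0.183, -3.136, 0.0]
wrist_force: [-0.5, -0.4, -0.7]
grip_width: 39.4
grasp_force: 52.3
```

>>> step_arm:
  moves: "0 0 0 0 0 0 0.66;0 0 0 0 0 0 0.66;0 0 0 0 0 0 0.66;0 0 0 0 0 0 0.66;0 0 -4 0 0 0 0.66;0 0 -4 0 0 0 0.66;0 0 -4 0 0 0 0.66;0 0 -3 0 0 0 0.66;0 0 0 0 0 0 0.66;0 0 0 0 0 0 0.66"

```text
time_s: 15.85
position: [583.1, 62.1, 154.1]
tool_rot: [-0.184, 3.135, 0.001]
wrist_force: [-0.4, 0.5, -0.3]
grip_width: 56.2
grasp_force: 0.0
```

```bash
python3 - <<'E'
from h import *
np.set_printoptions(precision=1,suppress=True)
s=state(); print(s['position'],s['tool_rot'],s['wrist_force'],s['grip_width'],s['grasp_force'])
c=look('wrist','w9.png')
vans(c)
for z in (66,46): print(z,[np.round(x,1) for x in rect(c,pink(c,0,300),z)])
c=look('side'); vans(c,'side')
E
```

```text
[583.1  62.1 154.1] [-0.2  3.1  0. ] [-0.4  0.5 -0.3] 56.24485719568073 0.0
mask 0.89 [91. 54. 60.] rect@46 [ 471. -180.] [25. 71.] 81.2 px [[0, 100], [0, 33]]
mask 0.75 [177. 124. 143.] rect@46 [579.  62.] [101.  45.] 5.8 px [[169, 282], [293, 344]]
mask 0.53 [191. 169.  89.] rect@46 [599. -23.] [52. 41.] 6.6 px [[210, 267], [195, 245]]
van1 [(0.87, [575.3, 63.2, 19.9]), (0.69, [455.1, -230.9, 1.6])]
van1_tail []
66 [array([574.7,  61.5]), array([91.8, 40.1]), np.float64(6.6)]
46 [array([579.6,  62.1]), array([98.6, 43.1]), np.float64(6.6)]
mask 0.88 [ 20. 133. 130.] rect@46 [ 393. -550.] [98. 57.] 37.3 px [[402, 447], [337, 381]]
mask 0.8 [175. 108. 126.] rect@46 [ 457. -248.] [113.  75.] 14.8 px [[293, 326], [320, 363]]
mask 0.76 [174. 104. 126.] rect@46 [ 442. -440.] [99. 75.] 0.8 px [[355, 390], [340, 387]]
mask 0.75 [176.  95.  14.] rect@46 [ 302. -422.] [58. 97.] 18.7 px [[363, 402], [272, 310]]
mask 0.74 [148.  90. 108.] rect@46 [580.  72.] [121.  78.] 14.0 px [[213, 238], [333, 368]]
van1 [(0.96, [576.8, 59.2, 19.3]), (0.77, [449.4, -424.1, -2.1]), (0.76, [301.5, -398.4, 4.9]), (0.61, [456.0, -227.8, -2.1]), (0.59, [399.7, -534.6, 3.9])]
van1_tail [(0.95, [315.9, -440.6, 14.9]), (0.87, [492.4, -423.8, 14.2]), (0.61, [365.7, -557.0, 15.5])]
```

>>> step_arm:
  moves: "2.13 -3.92 0 0 0 0 0.66;2.13 -3.92 0 0 0 0 0.66;2.13 -3.92 0 0 0 0 0.66;2.13 -3.92 0 0 0 0 0.66;2.13 -3.92 0 0 0 0 0.66;2.13 -3.92 0 0 0 0 0.66;2.13 -3.92 0 0 0 0 0.66;0 0 3 0 0 2.7 0.66;0 0 0 0 0 0 0.66;0 0 0 0 0 0 0.66"

```text
time_s: 17.25
position: [467.0, -227.3, 124.0]
tool_rot: [0.112, -3.138, -0.001]
wrist_force: [1.0, 0.4, 0.7]
grip_width: 56.4
grasp_force: 0.0
```

```bash
cat >> h.py <<'E'
def top(c,s,seed,z):
    "top face of the pink body + bonnet nearest to world seed; in world and tool axes"
    m=pink(c,0,300); n,l,st,ce=cv2.connectedComponentsWithStats(m)
    u=proj(c,np.array([seed[0],seed[1],z])); k=min([i for i in range(1,n) if st[i,4]>500],key=lambda i:np.hypot(*(ce[i]-u)))
    r=rect(c,l==k,z); print('comp',st[k],'rect',[np.round(x,1) for x in r])
    # bright top face of the body: split by brightness
    M=np.linalg.inv(np.vstack([np.c_[R.from_rotvec(s['tool_rot']).as_matrix(),np.array(s['position'])],[0,0,0,1]]))
    cs=max(cv2.findContours((l==k).astype('uint8'),0,2)[0],key=cv2.contourArea)[:,0].astype(float)
    P=np.array([(M@np.append(ray(c,p,z),1))[:2] for p in cs]); print('tool x,y range',P.min(0),P.max(0))
    rr=cv2.minAreaRect(P.astype(np.float32)); print('tool rect',[np.round(x,1) for x in rr])
    tail=P[P[:,0]<P[:,0].min()+30]; sl=[]
    for side in (-1,1):
        q=[]
        for x in np.arange(tail[:,0].min()+5,tail[:,0].min()+50,3):
            w_=P[abs(P[:,0]-x)<2]
            if len(w_): q.append((x,(w_[:,1]*side).max()*side))
        q=np.array(q); print('side',side,'y at x',np.polyfit(q[:,0],q[:,1],1))
E
python3 - <<'E'
from h import *
np.set_printoptions(precision=2,suppress=True)
s=state(); print(s['position'],s['tool_rot'],s['grip_width'])
c=look('wrist','w10.png')
top(c,s,(458,-228),46)
vans(c)
E
```

```text
[ 467.   -227.27  124.  ] [ 0.11 -3.14 -0.  ] 56.40311123155579
comp [ 292  172   51  115 5347] rect [array([ 458.7, -229.6]), array([91.7, 40.4]), np.float64(5.2)]
tool x,y range [-37.53 -21.46] [54.49 19.12]
tool rect [array([ 8.4, -1.7]), array([40.4, 91.7]), np.float64(88.9)]
side -1 y at x [ -0.02 -10.14]
side 1 y at x [ 0.2  15.79]
mask 0.9 [133.  73.  10.] rect@46 [ 326. -386.] [ 25. 103.] 4.1 px [[0, 43], [12, 170]]
mask 0.83 [167. 109. 127.] rect@46 [ 445. -409.] [90. 65.] 1.2 px [[136, 254], [37, 128]]
mask 0.73 [131.  81.  97.] rect@46 [585.  50.] [131.  46.] 19.5 px [[327, 437], [588, 639]]
mask 0.62 [168. 114. 131.] rect@46 [ 458. -229.] [92. 41.] 4.4 px [[171, 285], [291, 343]]
mask 0.48 [61. 69. 60.] rect@46 [ 416. -462.] [ 6. 21.] 78.7 px [[139, 167], [0, 8]]
mask 0.45 [107. 105. 101.] rect@46 [589.  -1.] [230. 145.] 19.5 px [[285, 476], [460, 639]]
van1 [(0.97, [575.8, 65.1, 19.8]), (0.71, [301.4, -396.6, -0.3]), (0.59, [444.0, -420.0, -1.5]), (0.58, [457.3, -232.9, -0.2])]
van1_tail [(0.85, [314.5, -437.7, 12.7]), (0.57, [490.3, -421.1, 11.8])]
```

>>> step_arm:
  moves: "0 -0.18 4 0 0 0 0.66;0 0 4 0 0 0 0.66;0 0 3 0 0 0 0.66;0 0 2 0 0 0 0.66;0 0 1.15 0 0 0 0.66;0 0 0 0 0 0 0.66;0 0 0 0 0 0 0.2;0 0 0 0 0 0 0.2;0 0 0 0 0 0 0.2;0 0 0 0 0 0 0.2;0 0 0 0 0 0 0.2;0 0 0 0 0 0 0.2"
  force: 45

```text
time_s: 18.65
position: [468.0, -230.0, -16.3]
tool_rot: [-0.11, 3.138, -0.001]
wrist_force: [-1.1, 0.9, 9.3]
grip_width: 39.3
grasp_force: 46.6
```

```bash
cat >> h.py <<'E'
def inhand(c,s,base):
    "van held: van x of TCP from bonnet top front edge, body top front edge, lateral centre; base = underside minus TCP z"
    m=pink(c)[:300,300:338].mean(1); g=c['color'][:300,312:326].mean((1,2))
    r0=np.argmax(m>.5); tz=s['position'][2]
    M=np.array(c['tool_from_camera'])
    def tx(row,h):
        d=M[:3,:3]@np.array([0,(row-c['K'][1][2])/c['K'][1][1],1]); k=(-(base+h)-M[2,3])/d[2]; return M[0,3]+k*d[0]
    gr=np.abs(np.diff(g[r0+30:]));  r1=r0+30+np.argmax(gr)
    print('bonnet row',r0,'-> TCP van x',45-0-tx(r0,28)+0 if 0 else tx(r0,28)-45,'dark rows',r1,[round(tx(r,46)-15,1) for r in (r1,r1+8)])
    cols=np.where(pink(c)[r0+20])[0]; cols=cols[abs(cols-319)<70]; print('bonnet cols',cols.min(),cols.max())
E
python3 - <<'E'
from h import *
np.set_printoptions(precision=2,suppress=True)
s=state(); print(s['position'],s['tool_rot'],s['grip_width'],s['grasp_force'])
c=look('wrist','w11.png'); inhand(c,s,17.5)
im=cv2.imread('pics/w6.png')[:,:,::-1]; c2=dict(c); c2['color']=im; inhand(c2,s,17.5)
E
```

```text
[ 467.99 -229.98  -16.34] [-0.11  3.14 -0.  ] 39.30690310722099 46.58768333494663
bonnet row 195 -> TCP van x 10.216903022760192 dark rows 269 [np.float64(15.5), np.float64(12.4)]
bonnet cols 273 365
bonnet row 198 -> TCP van x 9.020866331143012 dark rows 272 [np.float64(14.4), np.float64(11.2)]
bonnet cols 273 366
```

>>> step_arm:
  moves: "0 0 -3 0 0 0 0.2;0 0 -4 0 0 0 0.2;0 0 -4 0 0 -2.65 0.2;0 0 -4 0 0 0 0.2;-1.86 4.36 0 0 0 0 0.2;-1.86 4.36 0 0 0 0 0.2;-1.86 4.36 0 0 0 0 0.2;-1.86 4.36 0 0 0 0 0.2;-1.86 4.36 0 0 0 0 0.2;-1.86 4.36 0 0 0 0 0.2;-1.86 4.36 0 0 0 0 0.2;-1.86 4.36 0 0 0 0 0.2"
  force: 45

```text
time_s: 19.9
position: [574.8, 136.0, 133.3]
tool_rot: [-0.182, 3.135, 0.001]
wrist_force: [0.6, -1.1, -0.9]
grip_width: 39.2
grasp_force: 46.3
```

>>> step_arm:
  moves: "0 0 3 0 0 0 0.2;0 0 3 0 0 0 0.2;0 0 2 0 0 0 0.2;0 0 0 0 0 0 0.2;0 0 0 0 0 0 0.2"

```text
time_s: 20.4
position: [574.9, 133.9, 53.4]
tool_rot: [-0.182, 3.136, -0.0]
wrist_force: [-0.1, -0.5, -0.3]
grip_width: 39.0
grasp_force: 46.2
```

```bash
python3 - <<'E'
from h import *
np.set_printoptions(precision=2,suppress=True)
s=state(); print(s['position'],s['tool_rot'],s['wrist_force'],s['grip_width'],s['grasp_force'],2*np.degrees(np.arctan2(s['tool_rot'][0],-s['tool_rot'][1])))
c=look('wrist','w12.png'); inhand(c,s,17)
im=c['color'].mean(2).astype(int)
print(im[195,:].tolist()[250:400])
print(im[150:215,280].tolist())
E
```

```text
[574.9  133.87  53.41] [-0.18  3.14 -0.  ] [-0.13 -0.52 -0.28] 39.038873167307436 46.15846585482359 -353.3636256807158
bonnet row 195 -> TCP van x 10.125127674995454 dark rows 285 [np.float64(8.9), np.float64(5.6)]
bonnet cols 273 365
[230, 230, 229, 229, 230, 230, 229, 230, 229, 230, 229, 229, 230, 230, 229, 229, 230, 229, 229, 230, 230, 229, 229, 229, 229, 229, 230, 227, 223, 206, 166, 119, 105, 102, 101, 104, 105, 104, 105, 104, 101, 103, 104, 105, 101, 101, 103, 99, 102, 102, 102, 99, 99, 96, 99, 99, 97, 97, 98, 98, 97, 94, 98, 98, 97, 96, 94, 96, 96, 95, 94, 93, 95, 94, 93, 93, 94, 94, 93, 92, 91, 94, 92, 93, 93, 94, 91, 91, 90, 90, 92, 92, 93, 92, 93, 92, 92, 91, 92, 89, 89, 90, 91, 89, 90, 88, 100, 117, 136, 149, 156, 160, 163, 165, 162, 163, 164, 164, 165, 164, 165, 165, 165, 164, 166, 165, 166, 166, 166, 163, 163, 163, 163, 165, 164, 166, 166, 164, 164, 162, 163, 163, 164, 162, 164, 164, 162, 163, 163, 156]
[169, 169, 169, 164, 140, 123, 126, 170, 217, 228, 229, 229, 229, 228, 229, 229, 229, 229, 229, 229, 230, 229, 230, 230, 224, 196, 166, 156, 155, 155, 157, 161, 166, 169, 170, 170, 170, 169, 170, 173, 182, 184, 185, 185, 183, 166, 129, 106, 108, 120, 138, 155, 170, 177, 184, 190, 195, 199, 204, 208, 209, 208, 209, 209, 210]
```

>>> step_arm:
  moves: "-0.05 0 2 0 0 0 0.2;0 0 1.6 0 0 0 0.2;0 0 0.4 0 0 0 0.2;0 0 0.4 0 0 0 0.2;0 0 0.3 0 0 0 0.2;0 0 0.25 0 0 0 0.2;0 0 0 0 0 0 0.2;0 0 0 0 0 0 0.2"

```text
time_s: 21.25
position: [575.4, 134.0, 3.7]
tool_rot: [-0.182, 3.136, 0.0]
wrist_force: [-3.4, -1.7, 7.1]
grip_width: 38.9
grasp_force: 47.4
```

>>> step_arm:
  moves: "0 0 0 0 0 0 0.66;0 0 0 0 0 0 0.66;0 0 0 0 0 0 0.66;0 0 0 0 0 0 0.66;0 0 -4 0 0 0 0.66;0 0 -4 0 0 0 0.66;0 0 -4 0 0 0 0.66;0 0 -3 0 0 0 0.66;0 0 0 0 0 0 0.66;0 0 0 0 0 0 0.66"

```text
time_s: 22.25
position: [575.1, 134.2, 153.1]
tool_rot: [-0.182, 3.135, 0.001]
wrist_force: [-1.1, 0.4, -1.1]
grip_width: 56.2
grasp_force: 0.0
```

```bash
python3 - <<'E'
from h import *
np.set_printoptions(precision=1,suppress=True)
s=state(); print(s['position'],s['tool_rot'],s['wrist_force'],s['grip_width'],s['grasp_force'])
c=look('wrist','w13.png')
for p in ((565,132),(575,61)): top(c,s,p,66)
c=look('side'); vans(c,'side')
E
```

```text
[575.1 134.2 153.1] [-0.2  3.1  0. ] [-1.1  0.4 -1.1] 56.16087292514392 0.0
comp [ 294  170   50  112 4720] rect [array([566. , 133.4]), array([92.2, 40.1]), np.float64(6.6)]
tool x,y range [-37.  -19.8] [55.3 20.3]
tool rect [array([9.2, 0.3]), array([92.2, 40.1]), np.float64(0.0)]
side -1 y at x [  0.1 -14. ]
side 1 y at x [ 0.5 15.2]
comp [ 205  171   59  111 4062] rect [array([574. ,  65.5]), array([91.9, 45.7]), np.float64(5.2)]
tool x,y range [-36.9 -92.1] [ 54.6 -44.9]
tool rect [array([  9.1, -68.1]), array([91.9, 45.7]), np.float64(1.5)]
side -1 y at x [ -0.2 -71.3]
side 1 y at x [ -0.1 -64.2]
mask 0.89 [143.  85. 104.] rect@46 [569. 141.] [130.  76.] 25.1 px [[202, 225], [322, 356]]
mask 0.87 [175. 103. 126.] rect@46 [ 443. -440.] [100.  74.] 3.8 px [[354, 391], [340, 387]]
mask 0.59 [171. 102. 125.] rect@46 [576.  70.] [126.  74.] 20.3 px [[214, 239], [333, 367]]
mask 0.58 [177.  95.  14.] rect@46 [ 301. -421.] [ 56. 100.] 17.7 px [[362, 401], [272, 311]]
mask 0.56 [ 20. 132. 130.] rect@46 [ 394. -551.] [98. 57.] 36.2 px [[403, 446], [337, 381]]
van1 [(0.89, [449.6, -424.7, -2.5]), (0.72, [574.7, 59.6, 21.0]), (0.62, [401.0, -533.1, 1.0]), (0.58, [558.6, 133.4, 19.1])]
van1_tail [(0.84, [314.4, -441.6, 13.0]), (0.79, [496.6, -422.6, 16.5]), (0.78, [365.2, -559.8, 12.4]), (0.54, [577.6, 57.6, 19.8]), (0.46, [581.6, 134.4, -0.6]), (0.26, [576.4, 58.0, 17.5])]
```

>>> step_arm:
  moves: "1.54 -4.48 0 0 0 0 0.66;1.54 -4.48 0 0 0 0 0.66;1.54 -4.48 0 0 0 0 0.66;1.54 -4.48 0 0 0 0 0.66;1.54 -4.48 0 0 0 0 0.66;1.54 -4.48 0 0 0 0 0.66;1.54 -4.48 0 0 0 0 0.66;1.54 -4.48 0 0 0 0 0.66;1.54 -4.48 0 0 0 0 0.66;1.54 -4.48 0 0 0 0 0.66;1.54 -4.48 0 0 0 0 0.66;1.54 -4.48 0 0 0 0 0.66"

```text
time_s: 23.7
position: [452.9, -423.0, 152.3]
tool_rot: [0.182, -3.136, -0.001]
wrist_force: [0.4, 0.3, -0.4]
grip_width: 56.6
grasp_force: 0.0
```

>>> step_arm:
  moves: "0 0 1.5 0 0 6.6 0.66;0 0 1.5 0 0 0 0.66;0 0 0 0 0 0 0.66"

```text
time_s: 24.0
position: [453.2, -419.4, 120.2]
tool_rot: [0.008, -3.138, -0.004]
wrist_force: [-0.1, -0.7, 0.5]
grip_width: 56.4
grasp_force: 0.0
```

```bash
python3 - <<'E'
from h import *
np.set_printoptions(precision=2,suppress=True)
s=state(); print(s['position'],s['tool_rot'],s['grip_width'])
c=look('wrist','w14.png')
top(c,s,(445,-421),46)
vans(c)
print([(round(d['conf'],2),w(c,d['xyz'])) for d in spot_point('wrist','tin')])
E
```

```text
[ 453.24 -419.42  120.19] [ 0.01 -3.14 -0.  ] 56.36235873227429
comp [ 289  173   53  116 5462] rect [array([ 444.8, -422. ]), array([91.8, 40.5]), np.float64(1.3)]
tool x,y range [-37.6  -22.63] [54.11 18.09]
tool rect [array([ 8.2, -2.8]), array([40.5, 91.8]), np.float64(89.0)]
side -1 y at x [0.75 4.48]
side 1 y at x [0.17 8.04]
mask 0.82 [193. 121.   5.] rect@46 [ 305. -399.] [47. 83.] 18.0 px [[0, 81], [280, 417]]
mask 0.71 [ 52. 147. 144.] rect@46 [ 397. -528.] [91. 53.] 36.5 px [[105, 229], [101, 233]]
mask 0.67 [171. 117. 133.] rect@46 [ 444. -422.] [94. 41.] 1.4 px [[171, 289], [289, 342]]
van1 [(0.73, [302.7, -397.2, -0.9]), (0.66, [444.0, -421.0, 1.3]), (0.58, [401.1, -532.4, -0.3])]
van1_tail [(0.7, [364.4, -561.1, 16.8]), (0.69, [314.1, -438.6, 12.4])]
[(0.68, array([ 464.16, -332.5 ,    2.59]))]
```

>>> step_arm:
  moves: "0 -0.27 4 0 0 -1 0.66;0 0 4 0 0 0 0.66;0 0 3 0 0 0 0.66;0 0 1.6 0 0 0 0.66;0 0 1.1 0 0 0 0.66;0 0 0 0 0 0 0.66;0 0 0 0 0 0 0.2;0 0 0 0 0 0 0.2;0 0 0 0 0 0 0.2;0 0 0 0 0 0 0.2;0 0 0 0 0 0 0.2;0 0 0 0 0 0 0.2"
  force: 45

```text
time_s: 25.45
position: [454.5, -424.8, -12.5]
tool_rot: [-0.029, 3.14, -0.002]
wrist_force: [-0.9, 0.8, 8.7]
grip_width: 39.3
grasp_force: 46.6
```

```bash
python3 - <<'E'
from h import *
np.set_printoptions(precision=2,suppress=True)
s=state(); print(s['position'],s['tool_rot'],s['wrist_force'],s['grip_width'],s['grasp_force'])
c=look('wrist','w15.png'); inhand(c,s,-s['position'][2])
E
```

```text
[ 454.52 -424.8   -12.51] [-0.03  3.14 -0.  ] [-0.89  0.84  8.66] 39.34155239213018 46.58989506773651
bonnet row 193 -> TCP van x 10.34293045707183 dark rows 265 [np.float64(15.3), np.float64(12.0)]
bonnet cols 275 365
```

>>> step_arm:
  moves: "0 0 -3 0 0 0 0.2;0 0 -4 0 0 0 0.2;0 0 -4 0 0 -5.6 0.2;0 0 -4 0 0 0 0.2;-1.43 4.72 0 0 0 0 0.2;-1.43 4.72 0 0 0 0 0.2;-1.43 4.72 0 0 0 0 0.2;-1.43 4.72 0 0 0 0 0.2;-1.43 4.72 0 0 0 0 0.2;-1.43 4.72 0 0 0 0 0.2;-1.43 4.72 0 0 0 0 0.2;-1.43 4.72 0 0 0 0 0.2"
  force: 45

```text
time_s: 26.7
position: [523.8, -33.7, 136.9]
tool_rot: [-0.182, 3.135, 0.0]
wrist_force: [1.0, -0.9, -1.0]
grip_width: 38.9
grasp_force: 45.9
```

>>> step_arm:
  moves: "-1.43 4.72 0 0 0 0 0.2;-1.43 4.72 0 0 0 0 0.2;-1.43 4.72 0 0 0 0 0.2;-1.43 4.72 0 0 0 0 0.2;-1.43 4.72 0 0 0 0 0.2;0 0 3 0 0 0 0.2;0 0 3 0 0 0 0.2;0 0 2 0 0 0 0.2;0 0 0 0 0 0 0.2;0 0 0 0 0 0 0.2"

```text
time_s: 27.7
position: [567.8, 206.8, 57.0]
tool_rot: [-0.182, 3.136, 0.0]
wrist_force: [0.7, -0.1, -0.4]
grip_width: 39.3
grasp_force: 45.8
```

```bash
python3 - <<'E'
from h import *
np.set_printoptions(precision=2,suppress=True)
s=state(); print(s['position'],s['tool_rot'],s['wrist_force'],s['grip_width'],s['grasp_force'])
c=look('wrist','w16.png'); inhand(c,s,14)
im=c['color'].mean(2).astype(int)
print(im[190,:].tolist()[250:400])
print(im[150:215,300].tolist())
E
```

```text
[567.78 206.85  56.96] [-0.18  3.14  0.  ] [ 0.67 -0.15 -0.39] 39.289552078314685 45.82091468386352
bonnet row 192 -> TCP van x 10.912613994468686 dark rows 265 [np.float64(15.8), np.float64(12.6)]
bonnet cols 275 365
[215, 216, 216, 216, 216, 216, 216, 217, 216, 216, 216, 216, 216, 215, 216, 216, 216, 216, 216, 216, 216, 216, 216, 216, 216, 216, 216, 213, 192, 141, 106, 103, 109, 135, 153, 154, 153, 153, 154, 155, 154, 156, 154, 155, 155, 153, 153, 152, 153, 154, 153, 152, 133, 107, 98, 100, 98, 100, 96, 98, 98, 98, 99, 99, 97, 96, 96, 96, 98, 97, 98, 97, 95, 95, 96, 99, 95, 94, 95, 94, 96, 96, 95, 94, 96, 93, 94, 93, 95, 96, 91, 95, 94, 96, 94, 93, 96, 96, 94, 94, 92, 93, 90, 99, 128, 150, 155, 152, 152, 151, 151, 150, 150, 153, 156, 152, 150, 150, 152, 150, 149, 151, 153, 153, 152, 150, 145, 127, 98, 91, 90, 92, 92, 93, 92, 91, 92, 92, 90, 92, 93, 92, 93, 91, 90, 92, 89, 93, 94, 92]
[153, 152, 140, 113, 135, 193, 212, 215, 216, 216, 216, 215, 215, 215, 216, 216, 216, 216, 217, 216, 216, 214, 194, 166, 155, 154, 155, 155, 154, 155, 155, 155, 155, 155, 156, 154, 154, 156, 157, 155, 153, 140, 109, 89, 87, 92, 91, 98, 104, 111, 114, 117, 116, 119, 121, 123, 125, 124, 126, 126, 125, 124, 124, 124, 125]
```

>>> step_arm:
  moves: "0 -0.17 2 0 0 0 0.2;0 0 1.5 0 0 0 0.2;0 0 0.5 0 0 0 0.2;0 0 0.4 0 0 0 0.2;0 0 0.3 0 0 0 0.2;0 0 0.2 0 0 0 0.2;0 0 0 0 0 0 0.2;0 0 0 0 0 0 0.2"

```text
time_s: 28.55
position: [567.9, 205.4, 7.5]
tool_rot: [-0.182, 3.136, 0.0]
wrist_force: [-2.2, -0.6, 6.6]
grip_width: 39.0
grasp_force: 46.7
```

>>> step_arm:
  moves: "0 0 0.2 0 0 0 0.2;0 0 0 0 0 0 0.2"

```text
time_s: 28.75
position: [568.1, 205.4, 7.2]
tool_rot: [-0.181, 3.135, 0.002]
wrist_force: [-15.0, -4.2, 39.4]
grip_width: 39.0
grasp_force: 50.9
```

>>> step_arm:
  moves: "0 0 -0.2 0 0 0 0.66;0 0 0 0 0 0 0.66;0 0 0 0 0 0 0.66;0 0 0 0 0 0 0.66;0 0 -4 0 0 0 0.66;0 0 -4 0 0 0 0.66;0 0 -4 0 0 0 0.3;0 0 -3 0 0 0 0;0 0 0 0 0 0 0;0 0 0 0 0 0 0"

```text
time_s: 29.75
position: [567.5, 205.4, 156.9]
tool_rot: [-0.182, 3.136, 0.001]
wrist_force: [-0.8, 0.4, -0.9]
grip_width: 0.2
grasp_force: 0.0
```

```bash
python3 - <<'E'
from h import *
np.set_printoptions(precision=1,suppress=True)
s=state(); print(s['position'],s['tool_rot'],s['wrist_force'],s['grip_width'],s['grasp_force'])
c=look('wrist','w17.png')
for p in ((557,204),(565,132)): top(c,s,p,66)
for n in('wrist','side','scene'):
    c=c if n=='wrist' else look(n)
    for t in ['van1','plunger_top','keeper_bar','lever_grip']:
        print(n,t,[(round(d['conf'],2),w(c,d['xyz'])) for d in spot_point(n,t)[:7]])
E
```

```text
[567.5 205.4 156.9] [-0.2  3.1  0. ] [-0.8  0.4 -0.9] 0.17397422853722255 0.0
comp [ 295  169   49  111 4461] rect [array([558. , 204.7]), array([92.4, 39.7]), np.float64(6.6)]
tool x,y range [-36.7 -19.4] [55.8 20.2]
tool rect [array([9.5, 0.4]), array([92.4, 39.7]), np.float64(0.1)]
side -1 y at x [ -0.3 -16. ]
side 1 y at x [0.5 4.8]
comp [ 208  169   58  110 3191] rect [array([565.2, 137.7]), array([91.9, 45.5]), np.float64(5.4)]
tool x,y range [-35.7 -90.7] [ 55.9 -44.6]
tool rect [array([ 10.2, -67. ]), array([91.9, 45.5]), np.float64(1.2)]
side -1 y at x [ -0.9 -82.5]
side 1 y at x [ -0.3 -52.1]
wrist van1 [(0.95, array([563.7, 130.6,  20. ])), (0.85, array([574.5,  63.3,  21.4])), (0.56, array([558.1, 205.5,  17.1]))]
wrist plunger_top [(0.19, array([556.1, 204.5,  19.5]))]
wrist keeper_bar [(0.86, array([620.7, -15.7,  93.9]))]
wrist lever_grip [(0.93, array([464.2, 307.6, 125.5]))]
side van1 [(0.96, array([ 398.7, -535.9,    2.1])), (0.86, array([ 300.8, -400.5,    7.6])), (0.74, array([562.6, 204.2,  19.3])), (0.64, array([577.9,  60. ,  19.3])), (0.63, array([561.8, 137.1,  22. ]))]
side plunger_top [(0.75, array([602.2, -16.5,  76.9]))]
side keeper_bar [(0.68, array([619.1, -19.3, 101.5]))]
side lever_grip [(0.68, array([472.4, 306.2, 125.2])), (0.45, array([565.3, 135.9,  22.6]))]
scene van1 [(0.97, array([ 304.9, -397.5,   -3.6])), (0.82, array([568.2, 130.2,  19.9])), (0.82, array([ 398.5, -533.6,   -2.2])), (0.69, array([554.9, 198.7,  17.9])), (0.66, array([572.9,  58.3,  18.6]))]
scene plunger_top [(0.59, array([598.2, -20. ,  72.3]))]
scene keeper_bar [(0.92, array([616.2, -18.1,  96.6])), (0.28, array([ 461.3, -331.1,    1.1]))]
scene lever_grip [(0.9, array([468.7, 300.1, 120.2]))]
```

All three vans measure 92 x 40 mm at z = 66, so they are seated. On to the plunger.

>>> step_arm:
  moves: "0.06 -4.47 0 0 0 0 0;0.06 -4.47 0 0 0 0 0;0.06 -4.47 0 0 0 0 0;0.06 -4.47 0 0 0 0 0;0.06 -4.47 0 0 0 0 0;0 0 0 0 0 0 0;0 0 0 0 0 0 0"
  force: 60

```text
time_s: 31.2
position: [590.4, -18.2, 156.9]
tool_rot: [-0.179, 3.136, -0.0]
wrist_force: [0.5, 0.6, -0.1]
grip_width: -0.0
grasp_force: 0.0
```

```bash
python3 - <<'E'
from h import *
np.set_printoptions(precision=1,suppress=True)
s=state(); print(s['position'],s['tool_rot'],s['wrist_force'],s['grip_width'])
c=look('wrist','w18.png')
for t in ['plunger_top','keeper_bar']:
    print(t,[(round(d['conf'],2),w(c,d['xyz'])) for d in spot_point('wrist',t)[:3]])
hsv=cv2.cvtColor(c['color'],cv2.COLOR_RGB2HSV)
m=((hsv[...,0]>18)&(hsv[...,0]<32)&(hsv[...,1]>150)).astype('uint8'); m[330:]=0
n,l,st,ce=cv2.connectedComponentsWithStats(m)
for i in range(1,n):
    if st[i,4]>300: print(st[i],[np.round(x,1) for x in rect(c,l==i,74)])
b=c['color'][:400,150:490]; cv2.imwrite('pics/w18c.png',b[:,:,::-1])
E
```

```text
[590.4 -18.2 156.9] [-0.2  3.1 -0. ] [ 0.5  0.6 -0.1] -0.018183280989164875
plunger_top [(0.55, array([598.5, -15.5,  73.9]))]
keeper_bar [(0.24, array([557.3, 205.7,  21.7]))]
```

View pics/w18c.png

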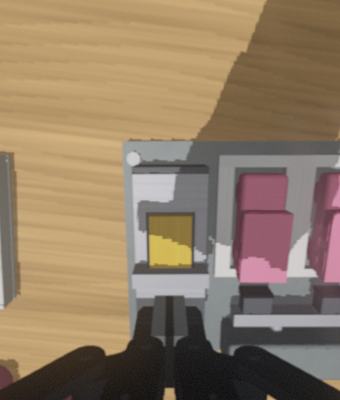

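The plunger's free part is at crop columns 147-194, rows 213-268, with the bar just beyond. The TCP is about 5 mm past its middle.

>>> step_arm:
  moves: "0.2 0.1 4 0 0 0 0;0.2 0 4 0 0 0 0;0 0 3 0 0 0 0;0 0 0 0 0 0 0;0 0 0 0 0 0 0"

```text
time_s: 31.85
position: [586.6, -16.0, 47.6]
tool_rot: [0.184, -3.136, 0.0]
wrist_force: [0.5, -0.4, 0.8]
grip_width: -0.2
grasp_force: 0.0
```

>>> step_arm:
  moves: "0 0 0.4 0 0 0 0;0 0 0 0 0 0 0"

```text
time_s: 32.05
position: [587.0, -16.3, 44.0]
tool_rot: [-0.183, 3.135, 0.0]
wrist_force: [-0.2, 0.6, -0.0]
grip_width: 0.2
grasp_force: 0.0
```

>>> step_arm:
  moves: "0 0 0.4 0 0 0 0;0 0 0 0 0 0 0"

```text
time_s: 32.25
position: [586.3, -16.5, 39.0]
tool_rot: [-0.182, 3.136, 0.0]
wrist_force: [0.9, 0.6, -0.6]
grip_width: 0.4
grasp_force: 0.0
```

>>> step_arm:
  moves: "0 0 0.4 0 0 0 0;0 0 0 0 0 0 0"

```text
time_s: 32.45
position: [586.5, -16.6, 34.7]
tool_rot: [-0.182, 3.136, -0.0]
wrist_force: [1.2, 0.5, 3.4]
grip_width: -0.1
grasp_force: 1.7
```

>>> step_arm:
  moves: "0 0 0.4 0 0 0 0;0 0 0.4 0 0 0 0;0 0 0 0 0 0 0"

```text
time_s: 32.75
position: [586.6, -16.6, 26.7]
tool_rot: [-0.182, 3.136, -0.0]
wrist_force: [0.6, -0.1, 6.6]
grip_width: -0.3
grasp_force: 3.3
```

>>> step_arm:
  moves: "0 0 0.3 0 0 0 0;0 0 0.3 0 0 0 0;0 0 0 0 0 0 0;0 0 0 0 0 0 0"

```text
time_s: 33.15
position: [586.6, -16.6, 21.1]
tool_rot: [-0.182, 3.136, -0.0]
wrist_force: [-1.4, 0.1, 8.2]
grip_width: 0.0
grasp_force: 4.4
```

>>> step_arm:
  moves: "0 0 0.2 0 0 0 0;0 0 0 0 0 0 0;0 0 0 0 0 0 0"

```text
time_s: 33.45
position: [586.6, -16.6, 19.1]
tool_rot: [-0.182, 3.136, -0.0]
wrist_force: [-1.4, 0.8, 8.9]
grip_width: 0.2
grasp_force: 4.8
```

>>> step_arm:
  moves: "0 0 0.2 0 0 0 0;0 0 0.15 0 0 0 0;0 0 0 0 0 0 0;0 0 0 0 0 0 0"

```text
time_s: 33.85
position: [586.6, -16.6, 15.7]
tool_rot: [-0.182, 3.136, 0.0]
wrist_force: [-2.2, 0.3, 10.5]
grip_width: 0.2
grasp_force: 5.5
```

>>> step_arm:
  moves: "-0.3 0 0 0 0 0 0;-0.3 0 0 0 0 0 0;-0.3 0 0 0 0 0 0;-0.3 0 0 0 0 0 0;-0.3 0 0 0 0 0 0;0 0 0 0 0 0 0"

```text
time_s: 34.45
position: [600.8, -15.2, 15.4]
tool_rot: [0.182, -3.135, 0.0]
wrist_force: [-6.0, -0.6, 11.6]
grip_width: 0.1
grasp_force: 5.6
```

>>> step_arm:
  moves: "-0.3 0 0 0 0 0 0;-0.3 0 0 0 0 0 0;-0.3 0 0 0 0 0 0;-0.3 0 0 0 0 0 0;0 0 0 0 0 0 0"

```text
time_s: 34.95
position: [612.5, -13.8, 15.3]
tool_rot: [0.182, -3.135, 0.0]
wrist_force: [-6.8, -0.3, 10.4]
grip_width: 0.1
grasp_force: 5.6
```

>>> step_arm:
  moves: "-0.3 0 0 0 0 0 0;0 0 0 0 0 0 0"

```text
time_s: 35.15
position: [615.4, -13.4, 15.3]
tool_rot: [0.182, -3.135, 0.0]
wrist_force: [-7.0, -0.5, 11.0]
grip_width: -0.1
grasp_force: 5.7
```

>>> step_arm:
  moves: "-0.2 0 0 0 0 0 0;0 0 0 0 0 0 0"

```text
time_s: 35.35
position: [616.6, -13.3, 15.2]
tool_rot: [0.181, -3.133, -0.0]
wrist_force: [-12.4, -1.3, 13.6]
grip_width: -0.1
grasp_force: 11.0
```

>>> step_arm:
  moves: "-0.2 0 0 0 0 0 0;0 0 0 0 0 0 0"

```text
time_s: 35.55
position: [616.6, -13.3, 15.1]
tool_rot: [0.18, -3.129, -0.001]
wrist_force: [-27.6, -1.3, 25.9]
grip_width: 0.0
grasp_force: 17.7
```

The keeper has reached its closed stop. Backing off and lifting to check that the plunger stays trapped.

>>> step_arm:
  moves: "0.4 0 0 0 0 0 0;0 0 -0.5 0 0 0 0;0 0 -2 0 0 0 0;0 0 -4 0 0 0 0;0 0 -4 0 0 0 0;0 0 -3 0 0 0 0;0 0 -0.5 0 0 0 0;0 0 0 0 0 0 0"

```text
time_s: 36.35
position: [616.4, -13.0, 155.9]
tool_rot: [-0.182, 3.135, 0.0]
wrist_force: [-0.7, 0.5, -1.7]
grip_width: 0.1
grasp_force: 0.0
```

```bash
python3 - <<'E'
from h import *
np.set_printoptions(precision=1,suppress=True)
s=state(); print(s['position'],s['tool_rot'],s['wrist_force'],s['grip_width'])
for n in('wrist','side','scene'):
    c=look(n,n+'19.png')
    for t in ['plunger_top','keeper_bar','lever_grip']:
        print(n,t,[(round(d['conf'],2),w(c,d['xyz'])) for d in spot_point(n,t)[:3]])
    if n!='side':continue
    b=cv2.resize(c['color'][150:290,260:420],(640,560)); cv2.imwrite('pics/s19.png',b[:,:,::-1])
E
```

```text
[616.4 -13.  155.9] [-0.2  3.1  0. ] [-0.7  0.5 -1.7] 0.0933989832320349
wrist plunger_top [(0.87, array([601. , -14.9,  60.6])), (0.56, array([604.5, 212.9,  31.3]))]
wrist keeper_bar [(0.78, array([634.2, -14.4,  91.2]))]
wrist lever_grip [(0.74, array([578.2,  61.6,  22.2]))]
side plunger_top [(0.58, array([602.3, -18.3,  64.9]))]
side keeper_bar [(0.76, array([633.7, -15.7,  97.5])), (0.74, array([ 622.3, -313.9,    2.5]))]
side lever_grip [(0.75, array([470.6, 305.4, 124.5]))]
scene plunger_top [(0.72, array([600.1, -20.4,  59.6]))]
scene keeper_bar [(0.84, array([632.9, -16.9,  95.9]))]
scene lever_grip [(0.65, array([468.9, 298.3, 119.2]))]
```

View pics/s19.png

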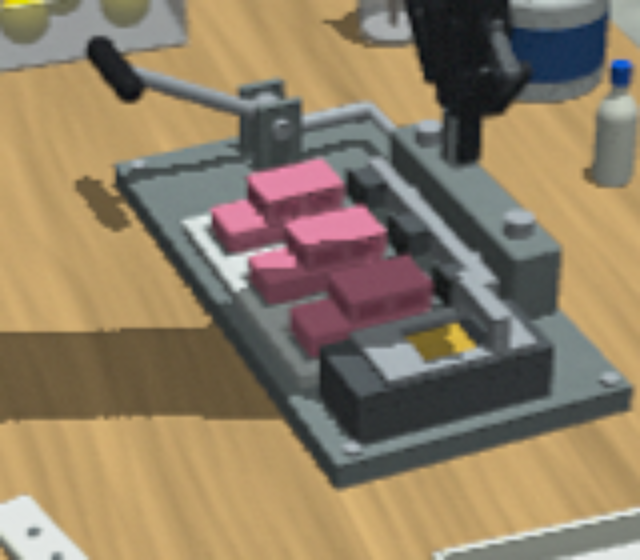

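```bash
python3 - <<'E'
from h import *
for f,col in(('w18.png',290),('w18.png',350),('wrist19.png',290),('wrist19.png',350)):
    im=cv2.imread('pics/'+f).mean(2).astype(int); print(f,col,im[200:320,col].tolist())
E
```

```text
w18.png 290 [174, 154, 131, 119, 120, 120, 121, 123, 118, 118, 119, 118, 119, 120, 119, 119, 119, 118, 120, 119, 119, 117, 119, 119, 119, 117, 119, 117, 118, 120, 143, 184, 197, 199, 199, 197, 197, 197, 197, 198, 197, 196, 198, 197, 197, 196, 195, 196, 195, 195, 196, 195, 194, 195, 195, 195, 193, 195, 194, 190, 164, 142, 123, 98, 84, 80, 81, 81, 81, 76, 83, 81, 78, 93, 140, 177, 187, 188, 188, 188, 185, 187, 188, 186, 186, 186, 186, 186, 186, 189, 188, 186, 184, 183, 184, 185, 183, 166, 131, 110, 110, 108, 110, 107, 108, 110, 111, 103, 92, 74, 52, 49, 49, 48, 46, 47, 48, 52, 50, 48]
w18.png 350 [120, 121, 122, 121, 121, 120, 118, 122, 117, 116, 117, 116, 120, 121, 120, 120, 121, 120, 119, 119, 121, 119, 119, 121, 119, 120, 119, 118, 120, 119, 118, 119, 119, 119, 119, 122, 117, 118, 118, 119, 118, 121, 117, 119, 120, 119, 117, 119, 117, 118, 119, 137, 175, 187, 186, 187, 189, 188, 186, 187, 182, 147, 116, 90, 78, 79, 78, 80, 75, 79, 78, 77, 75, 102, 150, 177, 182, 181, 181, 181, 181, 181, 181, 180, 180, 180, 180, 181, 181, 183, 184, 185, 183, 181, 179, 182, 179, 158, 125, 108, 107, 10
[... 576 characters left out ...]
129, 140, 142, 141, 141, 140, 143, 142, 142, 141, 137, 121, 90, 62, 51, 50, 47, 50, 45, 50, 50, 48, 50]
wrist19.png 350 [121, 120, 122, 118, 121, 121, 119, 121, 121, 120, 121, 120, 120, 119, 121, 119, 120, 120, 119, 120, 120, 119, 118, 119, 119, 118, 118, 120, 122, 118, 119, 118, 119, 119, 119, 121, 118, 118, 120, 117, 118, 118, 118, 120, 117, 116, 119, 118, 117, 117, 117, 115, 94, 79, 78, 75, 77, 79, 75, 79, 76, 83, 97, 111, 121, 136, 137, 158, 178, 184, 184, 181, 181, 182, 182, 182, 184, 182, 184, 185, 186, 184, 183, 181, 181, 183, 180, 155, 121, 107, 109, 109, 109, 110, 108, 107, 113, 127, 137, 139, 141, 141, 140, 141, 141, 140, 140, 141, 144, 134, 116, 87, 65, 56, 51, 47, 43, 38, 43, 38]
```

The picture shows the plunger held down (z ≈ 61) with the bar moved to the rear. By the edges the keeper travelled only 16 mm, because the low tips met the housing. I'll push the bar the rest of the way with the tips held higher.

>>> step_arm:
  moves: "0.7 0 4 0 0 0 0;0 0 4 0 0 0 0;0 0 3.2 0 0 0 0;0 0 1 0 0 0 0;0 0 0 0 0 0 0;-0.4 0 0 0 0 0 0;-0.3 0 0 0 0 0 0;-0.2 0 0 0 0 0 0;0 0 0 0 0 0 0"

```text
time_s: 37.85
position: [618.7, -12.9, 34.4]
tool_rot: [-0.182, 3.135, 0.0]
wrist_force: [-2.5, 0.1, 0.9]
grip_width: -0.4
grasp_force: 0.7
```

>>> step_arm:
  moves: "-0.2 0 0 0 0 0 0;0 0 0 0 0 0 0"

```text
time_s: 38.05
position: [620.3, -12.7, 34.0]
tool_rot: [-0.182, 3.136, -0.0]
wrist_force: [-4.3, -0.2, 3.2]
grip_width: -0.1
grasp_force: 1.8
```

>>> step_arm:
  moves: "-0.15 0 0 0 0 0 0;0 0 0 0 0 0 0"

```text
time_s: 38.25
position: [620.6, -12.7, 33.7]
tool_rot: [0.182, -3.134, -0.0]
wrist_force: [-10.8, -0.9, 8.5]
grip_width: 0.0
grasp_force: 5.9
```

The keeper now stops at 20 mm. Leaving it and moving to the lever.

>>> step_arm:
  moves: "0.5 0 0 0 0 0 0;0.5 0 -4 0 0 0 0;0 0 -5 0 0 0 0;0 0 -4 0 0 0 0;1.3 4.17 0 0 0 0 0;1.3 4.17 0 0 0 0 0;1.3 4.17 0 0 0 0 0;1.3 4.17 0 0 0 0 0;1.3 4.17 0 0 0 0 0;1.3 4.17 0 0 0 0 0;1.3 4.17 0 0 0 0 0;1.3 4.17 0 0 0 0 0"

```text
time_s: 39.45
position: [469.0, 307.5, 164.0]
tool_rot: [-0.182, 3.135, 0.002]
wrist_force: [0.6, -0.1, 0.6]
grip_width: 0.1
grasp_force: 0.0
```

>>> step_arm:
  moves: "0 0 0 0 0 0 0;0 0 0 0 0 0 0"

```text
time_s: 39.65
position: [469.5, 306.6, 163.7]
tool_rot: [-0.185, 3.135, 0.001]
wrist_force: [0.4, -0.9, 0.2]
grip_width: 0.3
grasp_force: 0.0
```

```bash
python3 - <<'E'
from h import *
np.set_printoptions(precision=1,suppress=True)
s=state(); print(s['position'],s['tool_rot'],s['wrist_force'],s['grip_width'])
c=look('wrist','w20.png')
for t in ['lever_grip','plunger_top','keeper_bar','van1']:
    print(t,[(round(d['conf'],2),w(c,d['xyz'])) for d in spot_point('wrist',t)[:3]])
im=c['color'].max(2); m=(im<75).astype('uint8'); m[290:]=0
n,l,st,ce=cv2.connectedComponentsWithStats(m)
for i in range(1,n):
    if st[i,4]>400: print(st[i],ce[i],[np.round(x,1) for x in rect(c,l==i,128)])
c=look('side'); 
for t in ['plunger_top','keeper_bar']:
    print(t,[(round(d['conf'],2),w(c,d['xyz'])) for d in spot_point('side',t)[:3]])
E
```

```text
[469.5 306.6 163.7] [-0.2  3.1  0. ] [ 0.4 -0.9  0.2] 0.320959156621532
lever_grip [(0.7, array([467.4, 306.6, 119.7]))]
plunger_top []
keeper_bar [(0.68, array([612. , 139.6,  35. ]))]
van1 [(0.88, array([562.1, 129.3,  19.9])), (0.72, array([551.7, 205.3,  15.8])), (0.71, array([576.1,  61.2,  20.3]))]
[ 599    0   41  111 2633] [623.2  44.6] [array([331. , 463.2]), array([58. , 21.9]), np.float64(22.2)]
[ 258  238  124   33 3588] [319.5 253.8] [array([465.6, 306.8]), array([22.6, 82.4]), np.float64(6.7)]
[  0 248  24  42 793] [  9.2 270.6] [array([500.7,  96.8]), array([29.8, 16.6]), np.float64(6.4)]
plunger_top [(0.46, array([598.6, -18.5,  65.1]))]
keeper_bar [(0.8, array([639. , -14.6,  97.8])), (0.38, array([ 468.8, -329.8,    0.1]))]
```

>>> step_arm:
  moves: "0.3 0 3 0 0 0 0;0 0 3 0 0 0 0;0 0 0.5 0 0 0 0;0.25 0 0.65 0 0 0 0;0.25 0 0.6 0 0 0 0;0.3 0 0.65 0 0 0 0;0 0 0 0 0 0 0"

```text
time_s: 40.75
position: [458.7, 304.6, 79.7]
tool_rot: [-0.182, 3.136, 0.001]
wrist_force: [-2.4, -0.8, 4.1]
grip_width: 0.3
grasp_force: 2.1
```

>>> step_arm:
  moves: "0.2 0 0.6 0 0 0 0;0.15 0 0.6 0 0 0 0;0.15 0 0.6 0 0 0 0;0.1 0 0.6 0 0 0 0;0.1 0 0.6 0 0 0 0;0.05 0 0.6 0 0 0 0;0 0 0 0 0 0 0"

```text
time_s: 41.45
position: [451.4, 304.0, 43.7]
tool_rot: [-0.183, 3.136, 0.001]
wrist_force: [-3.3, 0.7, 5.6]
grip_width: -0.1
grasp_force: 2.9
```

>>> step_arm:
  moves: "0.05 0 0.6 0 0 0 0;0 0 0.6 0 0 0 0;0 0 0.4 0 0 0 0;0 0 0 0 0 0 0"

```text
time_s: 41.85
position: [451.0, 304.0, 27.9]
tool_rot: [-0.183, 3.136, 0.001]
wrist_force: [-4.0, 1.1, 7.1]
grip_width: -0.0
grasp_force: 3.2
```

>>> step_arm:
  moves: "0 0 0.6 0 0 0 0;0 0 0.5 0 0 0 0;0 0 0 0 0 0 0"

```text
time_s: 42.15
position: [451.1, 304.1, 16.9]
tool_rot: [-0.183, 3.136, 0.001]
wrist_force: [-3.1, 1.0, 7.0]
grip_width: -0.1
grasp_force: 3.4
```

>>> step_arm:
  moves: "0 0 0.3 0 0 0 0;0 0 0 0 0 0 0"

```text
time_s: 42.35
position: [451.3, 304.1, 14.2]
tool_rot: [-0.182, 3.136, 0.001]
wrist_force: [-2.4, 0.7, 7.5]
grip_width: -0.0
grasp_force: 3.4
```

>>> step_arm:
  moves: "0 0 0.2 0 0 0 0;0 0 0 0 0 0 0"

```text
time_s: 42.55
position: [451.4, 304.2, 12.6]
tool_rot: [-0.182, 3.135, 0.002]
wrist_force: [-5.6, -0.3, 13.6]
grip_width: -0.1
grasp_force: 7.0
```

>>> step_arm:
  moves: "0 0 0.1 0 0 0 0;0 0 0 0 0 0 0;0 0 -3 0 0 0 0;0 0 -5 0 0 0 0;0 0 -5 0 0 0 0;0 0 -4 0 0 0 0;0 0 0 0 0 0 0;0 0 0 0 0 0 0;0 0 0 0 0 0 0"

```text
time_s: 43.45
position: [450.6, 303.3, 179.9]
tool_rot: [0.182, -3.136, 0.001]
wrist_force: [0.9, 0.6, -1.0]
grip_width: -0.1
grasp_force: 0.0
```

```bash
python3 - <<'E'
from h import *
np.set_printoptions(precision=1,suppress=True)
s=state(); print(s['position'],s['tool_rot'],s['wrist_force'],s['grip_width'])
for n in('wrist','side','scene'):
    c=look(n,n+'21.png')
    for t in ['plunger_top','keeper_bar','lever_grip','van1']:
        print(n,t,[(round(d['conf'],2),w(c,d['xyz'])) for d in spot_point(n,t)[:5]])
E
```

```text
[450.6 303.3 179.9] [ 0.2 -3.1  0. ] [ 0.9  0.6 -1. ] -0.06988537382114493
wrist plunger_top []
wrist keeper_bar []
wrist lever_grip [(0.88, array([467.1, 308.4, 123.6]))]
wrist van1 [(0.81, array([572. ,  58. ,  20.6])), (0.81, array([560.9, 128.7,  17.8])), (0.61, array([554.1, 207.2,  19.2]))]
side plunger_top [(0.63, array([598.2, -18.1,  65.3]))]
side keeper_bar [(0.93, array([637.9, -14.3,  98.5]))]
side lever_grip [(0.8, array([471. , 306.8, 124.3])), (0.57, array([568.9, 130.5,  21. ]))]
side van1 [(0.93, array([558.2, 135. ,  25.4])), (0.87, array([557.3, 206.7,  20. ])), (0.85, array([572.7,  56. ,  17.7])), (0.74, array([ 399.8, -534.9,    1.4])), (0.58, array([ 305.6, -398.4,    4. ]))]
scene plunger_top [(0.43, array([597.2, -24.3,  58.6])), (0.22, array([616.1,  70.3,  29.9]))]
scene keeper_bar [(0.71, array([638. , -14.4,  97.5]))]
scene lever_grip [(0.6, array([468.7, 299.9, 117.4])), (0.17, array([ 618.8, -314.3,    1.3]))]
scene van1 [(0.91, array([571.7,  57.3,  17.4])), (0.89, array([ 399.9, -530. ,   -0.6])), (0.76, array([564.2, 128.2,  20.1])), (0.72, array([553.2, 201.2,  19.9])), (0.68, array([ 305.1, -401.5,   -4.3]))]
```

The lever is back up and the plunger is still trapped. Now to push the bar back from its far side.

>>> step_arm:
  moves: "-2.18 -4.17 0 0 0 0 0;-2.18 -4.17 0 0 0 0 0;-2.18 -4.17 0 0 0 0 0;-2.18 -4.17 0 0 0 0 0;-2.18 -4.17 0 0 0 0 0;-2.18 -4.17 0 0 0 0 0;-2.18 -4.17 0 0 0 0 0;-2.18 -4.17 0 0 0 0 0;0 0 0 0 0 0 0;0 0 0 0 0 0 0"

```text
time_s: 45.2
position: [662.8, -9.0, 179.9]
tool_rot: [0.179, -3.136, 0.001]
wrist_force: [-0.2, 1.7, -0.8]
grip_width: -0.1
grasp_force: 0.0
```

```bash
python3 - <<'E'
from h import *
np.set_printoptions(precision=1,suppress=True)
s=state(); print(s['position'],s['tool_rot'],s['wrist_force'],s['grip_width'])
c=look('wrist','w22.png')
for t in ['plunger_top','keeper_bar']:
    print(t,[(round(d['conf'],2),w(c,d['xyz'])) for d in spot_point('wrist',t)[:5]])
cv2.imwrite('pics/w22c.png',c['color'][100:400,120:520,::-1])
for col in (285,290,350): print(c['color'].mean(2).astype(int)[200:300,col].tolist())
E
```

```text
[662.8  -9.  179.9] [ 0.2 -3.1  0. ] [-0.2  1.7 -0.8] -0.1264653150645337
plunger_top [(0.59, array([601. , -13.3,  58.2]))]
keeper_bar [(0.65, array([637.7, -12. ,  91.1]))]
[92, 137, 174, 181, 181, 177, 172, 170, 175, 178, 177, 183, 186, 189, 190, 192, 185, 175, 173, 171, 171, 168, 166, 167, 166, 168, 164, 162, 160, 160, 161, 157, 148, 137, 135, 136, 135, 136, 137, 138, 144, 144, 145, 146, 147, 147, 145, 145, 146, 145, 144, 145, 144, 144, 144, 143, 145, 143, 144, 144, 143, 143, 144, 138, 124, 137, 169, 184, 188, 187, 187, 187, 186, 187, 175, 154, 143, 140, 142, 150, 156, 158, 157, 154, 151, 151, 156, 161, 159, 159, 157, 159, 158, 159, 159, 160, 157, 153, 149, 147]
[81, 94, 110, 116, 115, 117, 116, 116, 114, 116, 113, 116, 116, 115, 114, 126, 160, 190, 199, 199, 197, 197, 198, 197, 198, 197, 197, 193, 193, 193, 194, 190, 167, 133, 115, 114, 115, 116, 115, 117, 131, 142, 145, 144, 146, 145, 145, 146, 146, 145, 145, 143, 143, 141, 143, 141, 142, 142, 143, 144, 144, 143, 144, 133, 118, 150, 180, 188, 189, 188, 188, 187, 187, 187, 182, 167, 150, 141, 144, 151, 157, 156, 156, 155, 151, 150, 154, 158, 162, 158, 157, 158, 158, 159, 160, 159, 160, 155, 151, 147]
[74, 93, 109, 115, 115, 116, 113, 113, 114, 113, 116, 115, 114, 113, 111, 112, 113, 115, 117, 116, 115, 116, 114, 115, 114, 119, 117, 115, 112, 113, 115, 112, 97, 77, 68, 70, 71, 78, 98, 110, 128, 139, 143, 141, 142, 141, 142, 141, 142, 140, 139, 140, 141, 139, 140, 141, 141, 141, 141, 141, 141, 140, 142, 142, 141, 142, 141, 143, 144, 142, 143, 141, 141, 141, 139, 140, 140, 141, 140, 150, 154, 155, 158, 158, 161, 160, 159, 159, 159, 155, 152, 150, 148, 153, 155, 159, 160, 160, 160, 159]
```

View pics/w22c.png

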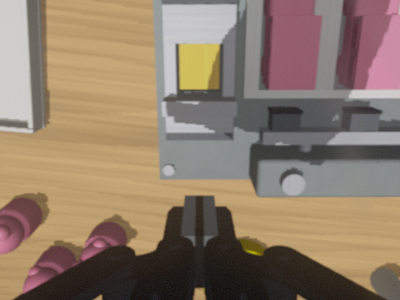

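The bar (crop rows ~101-116) lies about 20 mm on the robot side of the TCP, which leaves roughly 8 mm of finger clearance, and nothing stands behind it.

>>> step_arm:
  moves: "0 0 4 0 0 0 0;0 0 4 0 0 0 0;0 0 4 0 0 0 0;0 0 2 0 0 0 0;0 0 0.7 0 0 0 0;0 0 0 0 0 0 0;0 0 0 0 0 0 0"

```text
time_s: 46.05
position: [663.5, -7.3, 34.9]
tool_rot: [-0.183, 3.134, -0.0]
wrist_force: [-0.3, 0.6, -0.1]
grip_width: -0.2
grasp_force: 0.0
```

>>> step_arm:
  moves: "0.3 0 0 0 0 0 0;0.3 0 0 0 0 0 0;0.3 0 0 0 0 0 0;0.3 0 0 0 0 0 0;0.3 0 0 0 0 0 0;0.3 0 0 0 0 0 0;0.3 0 0 0 0 0 0;0.3 0 0 0 0 0 0;0 0 0 0 0 0 0"

```text
time_s: 46.95
position: [639.4, -10.4, 34.1]
tool_rot: [-0.182, 3.134, -0.0]
wrist_force: [3.9, 1.2, 1.5]
grip_width: 0.1
grasp_force: 1.7
```

>>> step_arm:
  moves: "0.2 0 0 0 0 0 0;0 0 0 0 0 0 0"

```text
time_s: 47.15
position: [637.6, -10.6, 34.1]
tool_rot: [-0.182, 3.134, -0.0]
wrist_force: [4.7, -0.1, 2.8]
grip_width: -0.2
grasp_force: 2.2
```

>>> step_arm:
  moves: "0.2 0 0 0 0 0 0;0 0 0 0 0 0 0"

```text
time_s: 47.35
position: [634.9, -11.0, 33.7]
tool_rot: [-0.182, 3.136, -0.0]
wrist_force: [2.6, -0.3, 2.0]
grip_width: -0.3
grasp_force: 1.3
```

>>> step_arm:
  moves: "0.1 0 0 0 0 0 0;0 0 0 0 0 0 0"

```text
time_s: 47.55
position: [634.4, -11.0, 33.7]
tool_rot: [-0.182, 3.135, -0.0]
wrist_force: [5.8, 1.0, 1.2]
grip_width: -0.0
grasp_force: 2.3
```

>>> step_arm:
  moves: "0.1 0 0 0 0 0 0;0 0 0 0 0 0 0"

```text
time_s: 47.75
position: [634.4, -11.0, 33.9]
tool_rot: [-0.182, 3.133, -0.001]
wrist_force: [11.6, 0.1, -2.5]
grip_width: -0.1
grasp_force: 5.5
```

>>> step_arm:
  moves: "0.1 0 0 0 0 0 0;0 0 0 0 0 0 0"

```text
time_s: 47.95
position: [634.3, -11.0, 34.0]
tool_rot: [-0.182, 3.131, -0.001]
wrist_force: [17.2, 1.8, -6.8]
grip_width: 0.1
grasp_force: 8.8
```

>>> step_arm:
  moves: "-0.8 0 0 0 0 0 0;-0.3 0 0 0 0 0 0;0 0 -4 0 0 0 0;0 0 -4 0 0 0 0;0 0 -4 0 0 0 0.66;0 0 0 0 0 0 0.66;0 0 0 0 0 0 0.66"

```text
time_s: 48.65
position: [642.8, -9.9, 153.8]
tool_rot: [-0.182, 3.136, 0.0]
wrist_force: [-0.5, 0.3, -1.4]
grip_width: 43.3
grasp_force: 0.0
```

```bash
python3 - <<'E'
from h import *
np.set_printoptions(precision=1,suppress=True)
s=state(); print(s['position'],s['tool_rot'],s['wrist_force'],s['grip_width'])
for n in('wrist','side','scene'):
    c=look(n,n+'23.png')
    for t in ['plunger_top','keeper_bar','lever_grip','tray']:
        print(n,t,[(round(d['conf'],2),w(c,d['xyz'])) for d in spot_point(n,t)[:5]])
    if n!='wrist': vans(c,n)
E
```

```text
[642.8  -9.9 153.8] [-0.2  3.1  0. ] [-0.5  0.3 -1.4] 43.27976135875106
wrist plunger_top [(0.85, array([600.6, -15.2,  69.8])), (0.63, array([617.8, -14.8,  91. ]))]
wrist keeper_bar [(0.89, array([620.9, -16. ,  89.4]))]
wrist lever_grip []
wrist tray [(0.66, array([ 625.5, -312.2,   -0.6]))]
side plunger_top [(0.49, array([598.5, -17.5,  78. ]))]
side keeper_bar [(0.75, array([619.5, -17.7,  95. ])), (0.16, array([560. , 206.1,  23.2]))]
side lever_grip [(0.79, array([466.7, 305.7, 124.9])), (0.2, array([619.3,  63.7,  37.8]))]
side tray [(0.68, array([ 621.5, -313.2,    0.6]))]
mask 0.96 [178.  96.  14.] rect@46 [ 301. -420.] [56. 99.] 18.0 px [[362, 401], [271, 310]]
mask 0.74 [165.  98. 120.] rect@46 [556. 215.] [132.  79.] 28.2 px [[190, 213], [311, 343]]
mask 0.72 [140.  84. 102.] rect@46 [568. 138.] [131.  78.] 26.8 px [[202, 225], [321, 356]]
mask 0.68 [ 19. 133. 131.] rect@46 [ 393. -551.] [97. 58.] 37.0 px [[403, 447], [337, 381]]
mask 0.65 [115.  69.  83.] rect@46 [573.  69.] [118.  70.] 16.7 px [[215, 238], [333, 366]]
van1 [(0.87, [556.8, 134.5, 21.9]), (0.8, [559.3, 2
[... 631 characters left out ...]
146.  87. 102.] rect@46 [555. 206.] [94. 52.] 6.3 px [[252, 284], [408, 432]]
mask 0.79 [135.  73.  16.] rect@46 [ 317. -394.] [74. 90.] 17.5 px [[196, 219], [182, 215]]
mask 0.77 [93. 56. 64.] rect@46 [585.  61.] [74. 48.] 6.4 px [[268, 294], [359, 378]]
mask 0.62 [ 35. 106.  99.] rect@46 [ 408. -530.] [115.  45.] 35.5 px [[220, 253], [133, 162]]
mask 0.41 [123. 121. 115.] rect@46 [ 463. -329.] [92. 55.] 16.7 px [[235, 263], [209, 231]]
van1 [(0.93, [548.0, 202.4, 17.7]), (0.87, [570.1, 58.1, 19.4]), (0.75, [563.0, 130.4, 20.2]), (0.64, [400.9, -537.3, -1.4]), (0.56, [306.3, -400.7, -1.4])]
van1_tail [(0.73, [317.0, -444.1, 14.2]), (0.65, [367.2, -563.1, 16.6]), (0.6, [597.5, 210.8, 37.7])]
```

The plunger is out at z ≈ 74 and the keeper is open. Next: unload van A.

>>> step_arm:
  moves: "1.77 2.62 0 0 0 0 0.66;1.77 2.62 0 0 0 0 0.66;1.77 2.62 0 0 0 0 0.66;0 0 0 0 0 0 0.66;0 0 0 0 0 0 0.66"
  force: 45

```text
time_s: 50.2
position: [581.0, 62.4, 153.7]
tool_rot: [-0.184, 3.136, 0.0]
wrist_force: [0.3, -0.3, -0.2]
grip_width: 55.9
grasp_force: 0.0
```

```bash
python3 - <<'E'
from h import *
np.set_printoptions(precision=1,suppress=True)
s=state(); print(s['position'],s['tool_rot'],s['wrist_force'],s['grip_width'])
c=look('wrist','w24.png'); top(c,s,(572,61),66)
for d in outline_of('wrist','tray')[:2]:
    m=d['mask']; print(d['conf'],[np.round(x,1) for x in rect(c,m,30)])
E
```

```text
[581.   62.4 153.7] [-0.2  3.1  0. ] [ 0.3 -0.3 -0.2] 55.92408579541499
comp [ 293  170   50  111 4676] rect [array([571.7,  60.8]), array([91.5, 40.2]), np.float64(6.6)]
tool x,y range [-36.3 -20.6] [55.3 19.6]
tool rect [array([ 9.5, -0.5]), array([91.5, 40.2]), np.float64(0.1)]
side -1 y at x [ -1.  -18.1]
side 1 y at x [-0.4  4.9]
0.63 [array([ 616.8, -196. ]), array([ 85.8, 154.8]), np.float64(88.5)]
0.36 [array([570.4, 139.9]), array([103.6,  53.3]), np.float64(6.7)]
```

>>> step_arm:
  moves: "0 -0.05 4 0 0 0 0.66;0 0 4 0 0 0 0.66;0 0 4 0 0 0 0.66;0 0 2 0 0 0 0.66;0 0 1 0 0 0 0.66;0 0 0 0 0 0 0.66;0 0 0 0 0 0 0.2;0 0 0 0 0 0 0.2;0 0 0 0 0 0 0.2;0 0 0 0 0 0 0.2;0 0 0 0 0 0 0.2"
  force: 45

```text
time_s: 51.4
position: [582.0, 61.4, 4.7]
tool_rot: [-0.182, 3.134, 0.0]
wrist_force: [-0.7, -1.9, 7.2]
grip_width: 39.2
grasp_force: 46.5
```

>>> step_arm:
  moves: "0 0 -1 0 0 0 0.2;0 0 -3 0 0 0 0.2;0 0 -4 0 0 0 0.2;0 0 -4 0 0 0 0.2;0 0 -3 0 0 0 0.2;0 0 0 0 0 0 0.2"

```text
time_s: 52.0
position: [583.1, 61.6, 158.4]
tool_rot: [-0.182, 3.13, 0.002]
wrist_force: [0.1, -0.9, -0.1]
grip_width: 39.0
grasp_force: 45.9
```

>>> step_arm:
  moves: "0.89 -4.6 0 0 0 0 0.2;0.89 -4.6 0 0 0 0 0.2;0.89 -4.6 0 0 0 0 0.2;0.89 -4.6 0 0 0 0 0.2;0.89 -4.6 0 0 0 0 0.2;0.89 -4.6 0 0 0 0 0.2;0.89 -4.6 0 0 0 0 0.2;0.89 -4.6 0 0 0 0 0.2;0 0 0 0 0 4 0.2;0 0 0 0 0 0 0.2;0 0 0 0 0 0 0.2"

```text
time_s: 53.1
position: [553.2, -311.2, 153.3]
tool_rot: [0.077, -3.14, -0.001]
wrist_force: [-0.1, 1.0, -1.0]
grip_width: 39.1
grasp_force: 46.0
```

```bash
python3 - <<'E'
from h import *
np.set_printoptions(precision=1,suppress=True)
s=state(); print(s['position'],s['tool_rot'],s['wrist_force'],s['grip_width'],s['grasp_force'])
c=look('wrist','w25.png'); inhand(c,s,15.5)
for d in outline_of('wrist','tray')[:2]:
    m=d['mask']; print(d['conf'],m.sum(),[np.round(x,1) for x in rect(c,m,30)])
print('tray',[(round(d['conf'],2),w(c,d['xyz'])) for d in spot_point('wrist','tray')[:5]])
cv2.imwrite('pics/w25c.png',c['color'][:,:,::-1])
E
```

```text
[ 553.2 -311.2  153.3] [ 0.1 -3.1 -0. ] [-0.1  1.  -1. ] 39.1344762761938 45.96702614799142
bonnet row 192 -> TCP van x 11.144209932025483 dark rows 265 [np.float64(16.4), np.float64(13.2)]
bonnet cols 273 366
0.87 21207 [array([ 618.1, -398.1]), array([155.1,  94. ]), np.float64(0.9)]
0.61 20753 [array([ 637.4, -306.4]), array([237.6, 102.3]), np.float64(2.7)]
tray []
```

View pics/w25c.png

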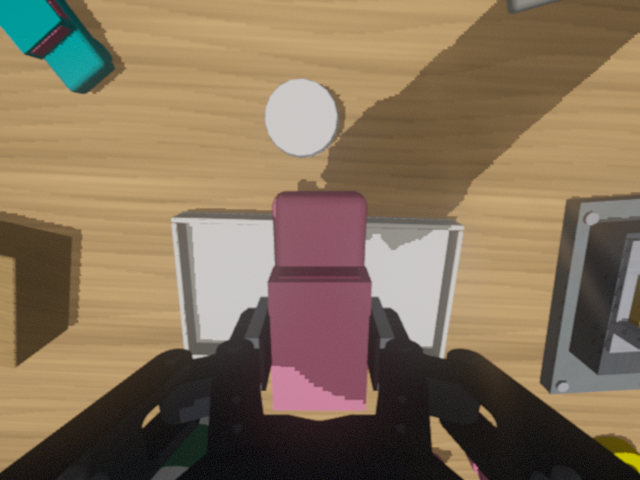

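The held van is intact at rows 192-405. The tray's near rim runs (173,217)-(463,226), giving a tray centre of about (621,-310) and a yaw of about 1°.

>>> step_arm:
  moves: "0 0 0 0 0 1.8 0.2;-3.93 -3.76 0 0 0 0 0.2;-3.93 -3.76 0 0 0 0 0.2;0 0 4 0 0 0 0.2;0 0 4 0 0 0 0.2;0 0 4 0 0 0 0.2;0 0 2.5 0 0 0 0.2;0 0 1 0 0 0 0.2;0 0 0.5 0 0 0 0.2;0 0 0.2 0 0 0 0.2;0 0 0 0 0 0 0.2"

```text
time_s: 54.35
position: [626.9, -380.7, -7.2]
tool_rot: [-0.023, 3.14, -0.001]
wrist_force: [0.3, -0.9, -1.3]
grip_width: 38.9
grasp_force: 46.1
```

>>> step_arm:
  moves: "0 0 0 0 0 0 0.2;0 0 0 0 0 0 0.2"

```text
time_s: 54.55
position: [626.7, -380.6, -7.6]
tool_rot: [-0.023, 3.14, -0.001]
wrist_force: [-0.2, 0.1, -2.4]
grip_width: 39.1
grasp_force: 46.1
```

>>> step_arm:
  moves: "0 0 0.2 0 0 0 0.2;0 0 0 0 0 0 0.2;0 0 0 0 0 0 0.66;0 0 0 0 0 0 0.66;0 0 0 0 0 0 0.66;0 0 0 0 0 0 0.66;0 0 -3 0 0 0 0.66;0 0 -4 0 0 0 0.66;0 0 -5 0 0 0 0.66;0 0 -4.5 0 0 0 0.66;0 0 0 0 0 0 0.66"

```text
time_s: 55.65
position: [628.3, -382.4, 161.7]
tool_rot: [-0.023, 3.134, -0.007]
wrist_force: [-0.1, -0.5, -0.4]
grip_width: 56.3
grasp_force: 0.0
```

```bash
python3 - <<'E'
from h import *
np.set_printoptions(precision=1,suppress=True)
s=state(); print(s['position'],s['tool_rot'],s['wrist_force'],s['grip_width'],s['grasp_force'])
c=look('wrist','w26.png'); top(c,s,(616,-382),51)
for n in ('wrist','side'):
    c=look(n); vans(c,n)
E
```

```text
[ 628.3 -382.4  161.7] [-0.   3.1 -0. ] [-0.1 -0.5 -0.4] 56.29963848841415 0.0
comp [ 300  164   46  102 4230] rect [array([ 615.4, -379.7]), array([89.6, 39.3]), np.float64(0.8)]
tool x,y range [-31.1 -16.2] [58.5 23.1]
tool rect [array([13.7,  3.4]), array([89.6, 39.3]), np.float64(0.1)]
side -1 y at x [ 0.4 -0. ]
side 1 y at x [0.4 4.4]
mask 0.66 [164. 116. 133.] rect@46 [ 617. -380.] [93. 41.] 0.5 px [[165, 269], [298, 344]]
mask 0.61 [30. 57. 52.] rect@46 [ 456. -506.] [ 3. 12.] 0.7 px [[0, 5], [145, 161]]
van1 [(0.91, [616.4, -378.1, 8.7])]
van1_tail []
mask 0.77 [177. 108. 132.] rect@46 [556. 214.] [129.  79.] 30.2 px [[190, 212], [311, 343]]
mask 0.7 [172. 107. 129.] rect@46 [568. 136.] [113.  95.] 7.0 px [[202, 225], [321, 355]]
mask 0.63 [ 18. 148. 147.] rect@46 [ 394. -551.] [94. 57.] 35.5 px [[403, 446], [338, 380]]
mask 0.58 [189. 107.  17.] rect@46 [ 302. -421.] [ 59. 100.] 18.5 px [[362, 402], [272, 311]]
van1 [(0.92, [551.6, 206.2, 19.7]), (0.91, [616.4, -379.9, 3.9]), (0.86, [562.4, 134.9, 18.7]), (0.67, [300.3, -402.2, 0.7]), (0.6, [402.9, -535.0, 4.3])]
van1_tail [(0.93, [364.2, -559.5, 15.6]), (0.75, [315.0, -440.2, 13.4]), (0.67, [599.4, 207.0, 34.7]), (0.51, [559.2, 134.0, 22.7])]
```

>>> step_arm:
  moves: "0 0 0 0 0 -5.8 0.66;-0.03 4.72 0 0 0 0 0.66;-0.03 4.72 0 0 0 0 0.66;-0.03 4.72 0 0 0 0 0.66;-0.03 4.72 0 0 0 0 0.66;-0.03 4.72 0 0 0 0 0.66;-0.03 4.72 0 0 0 0 0.66;-0.03 4.72 0 0 0 0 0.66;-0.03 4.72 0 0 0 0 0.66;-0.03 4.72 0 0 0 0 0.66;-0.03 4.72 0 0 0 0 0.66;-0.03 4.72 0 0 0 0 0.66"

```text
time_s: 57.3
position: [568.8, 137.5, 154.4]
tool_rot: [0.182, -3.136, 0.0]
wrist_force: [0.7, 0.3, -0.2]
grip_width: 56.1
grasp_force: 0.0
```

>>> step_arm:
  moves: "0 0 0 0 0 0 0.66;0 0 0 0 0 0 0.66"

```text
time_s: 57.5
position: [569.1, 136.6, 154.1]
tool_rot: [0.186, -3.136, 0.001]
wrist_force: [-0.2, -0.7, 0.1]
grip_width: 56.6
grasp_force: 0.0
```

```bash
python3 - <<'E'
from h import *
np.set_printoptions(precision=2,suppress=True)
s=state(); print(s['position'],s['tool_rot'],s['wrist_force'],s['grip_width'])
c=look('wrist','w27.png'); top(c,s,(563,133),66)
E
```

```text
[569.11 136.6  154.11] [ 0.19 -3.14  0.  ] [-0.24 -0.71  0.07] 56.56964236983252
comp [ 291  173   49  111 4508] rect [array([562.6, 132.9]), array([92.1, 39.4]), np.float64(6.5)]
tool x,y range [-39.2  -22.76] [52.94 16.82]
tool rect [array([ 6.9, -2.9]), array([92.1, 39.4]), np.float64(0.2)]
side -1 y at x [ -0.67 -21.85]
side 1 y at x [-0.09 -4.78]
```

>>> step_arm:
  moves: "-0.2 -0.29 4 0 0 0 0.66;0 0 4 0 0 0 0.66;0 0 4 0 0 0 0.66;0 0 2 0 0 0 0.66;0 0 1 0 0 0 0.66;0 0 0 0 0 0 0.66;0 0 0 0 0 0 0.2;0 0 0 0 0 0 0.2;0 0 0 0 0 0 0.2;0 0 0 0 0 0 0.2;0 0 0 0 0 0 0.2"
  force: 45

```text
time_s: 58.65
position: [572.7, 133.0, 5.8]
tool_rot: [-0.182, 3.134, 0.001]
wrist_force: [-1.8, -2.6, 7.9]
grip_width: 39.0
grasp_force: 46.7
```

>>> step_arm:
  moves: "0 0 -1 0 0 0 0.2;0 0 -3 0 0 0 0.2;0 0 -4 0 0 0 0.2;0 0 -4 0 0 0 0.2;0 0 -3 0 0 0 0.2;0 0 0 0 0 0 0.2"

```text
time_s: 59.25
position: [573.7, 133.4, 159.5]
tool_rot: [-0.182, 3.13, 0.004]
wrist_force: [-0.0, 0.3, -2.0]
grip_width: 38.9
grasp_force: 45.9
```

>>> step_arm:
  moves: "0 0 0 0 0 5.8 0.2;-0.47 -4.4 0 0 0 0 0.2;-0.47 -4.4 0 0 0 0 0.2;-0.47 -4.4 0 0 0 0 0.2;-0.47 -4.4 0 0 0 0 0.2;-0.47 -4.4 0 0 0 0 0.2;-0.47 -4.4 0 0 0 0 0.2;-0.47 -4.4 0 0 0 0 0.2;-0.47 -4.4 0 0 0 0 0.2;-0.47 -4.4 0 0 0 0 0.2;-0.47 -4.4 0 0 0 0 0.2"

```text
time_s: 60.35
position: [625.0, -307.7, 154.6]
tool_rot: [0.024, -3.141, -0.0]
wrist_force: [0.5, 0.8, -1.6]
grip_width: 38.8
grasp_force: 45.9
```

>>> step_arm:
  moves: "0 0 0 0 0 0 0.2;0 0 0 0 0 0 0.2"

```text
time_s: 60.55
position: [624.5, -307.3, 154.1]
tool_rot: [0.02, -3.141, 0.0]
wrist_force: [-0.1, -0.2, -1.6]
grip_width: 38.9
grasp_force: 46.0
```

>>> step_arm:
  moves: "0 0 4 0 0 0 0.2;0 0 4 0 0 0 0.2;0 0 4 0 0 0 0.2;0 0 2.5 0 0 0 0.2;0 0 1 0 0 0 0.2;0 0 0.5 0 0 0 0.2;0 0 0.15 0 0 0 0.2;0 0 0 0 0 0 0.2;0 0 0 0 0 0 0.2"

```text
time_s: 61.45
position: [625.9, -306.4, -5.8]
tool_rot: [-0.023, 3.14, -0.001]
wrist_force: [1.0, 0.6, -1.7]
grip_width: 39.2
grasp_force: 46.0
```

>>> step_arm:
  moves: "0 0 0.1 0 0 0 0.62;0 0 0 0 0 0 0.62;0 0 0 0 0 0 0.62;0 0 0 0 0 0 0.62;0 0 -3 0 0 0 0.62;0 0 -4 0 0 0 0.62;0 0 -5 0 0 0 0.62;0 0 -4.5 0 0 0 0.62;0 0 0 0 0 -5.8 0.66"

```text
time_s: 62.35
position: [627.5, -308.0, 163.8]
tool_rot: [-0.182, 3.129, -0.007]
wrist_force: [0.4, -1.5, 0.2]
grip_width: 56.3
grasp_force: 0.0
```

```bash
python3 - <<'E'
from h import *
np.set_printoptions(precision=1,suppress=True)
s=state(); print(s['position'],s['tool_rot'],s['wrist_force'],s['grip_width'],s['grasp_force'])
c=look('wrist','w28.png'); top(c,s,(616,-307),51); vans(c)
E
```

```text
[ 627.5 -308.   163.8] [-0.2  3.1 -0. ] [ 0.4 -1.5  0.2] 56.31935869858364 0.0
comp [ 298  164   51  104 4200] rect [array([ 615.6, -305.9]), array([90.4, 39.6]), np.float64(1.2)]
tool x,y range [-33.8 -18.9] [58.4 25. ]
tool rect [array([12.4,  3.9]), array([90.4, 39.6]), np.float64(5.5)]
side -1 y at x [ 0.2 -5.7]
side 1 y at x [-0.1 12.9]
mask 0.7 [178. 132. 151.] rect@46 [ 617. -378.] [93. 46.] 0.8 px [[153, 258], [216, 270]]
mask 0.56 [161. 113. 129.] rect@46 [ 617. -306.] [94. 41.] 0.3 px [[163, 269], [297, 349]]
van1 [(0.86, [617.0, -374.8, 6.8]), (0.68, [614.2, -309.3, 6.5])]
van1_tail []
```

>>> step_arm:
  moves: "0.03 4.7 0 0 0 0 0.66;0.03 4.7 0 0 0 0 0.66;0.03 4.7 0 0 0 0 0.66;0.03 4.7 0 0 0 0 0.66;0.03 4.7 0 0 0 0 0.66;0.03 4.7 0 0 0 0 0.66;0.03 4.7 0 0 0 0 0.66;0.03 4.7 0 0 0 0 0.66;0.03 4.7 0 0 0 0 0.66;0.03 4.7 0 0 0 0 0.66;0.03 4.7 0 0 0 0 0.66;0 0 0 0 0 0 0.66"

```text
time_s: 63.75
position: [559.7, 214.1, 155.2]
tool_rot: [0.192, -3.133, -0.002]
wrist_force: [-0.8, -0.4, -0.5]
grip_width: 56.4
grasp_force: 0.0
```

```bash
python3 - <<'E'
from h import *
np.set_printoptions(precision=2,suppress=True)
s=state(); print(s['position'],s['tool_rot'],s['wrist_force'],s['grip_width'])
c=look('wrist','w29.png'); top(c,s,(555,204),66)
E
```

```text
[559.72 214.07 155.16] [ 0.19 -3.13 -0.  ] [-0.81 -0.44 -0.47] 56.44362398022204
comp [ 285  173   50  110 4373] rect [array([553.3, 205.6]), array([91.7, 40.4]), np.float64(6.4)]
tool x,y range [-38.68 -28.23] [52.86 12.53]
tool rect [array([ 7.1, -7.8]), array([91.7, 40.4]), np.float64(0.6)]
side -1 y at x [ -0.36 -24.35]
side 1 y at x [-0.36 -3.7 ]
```

>>> step_arm:
  moves: "-0.2 -0.78 0 0 0 0 0.66;0 0 0 0 0 0 0.66;0 0 0 0 0 0 0.66"

```text
time_s: 64.1
position: [565.3, 197.6, 156.7]
tool_rot: [0.177, -3.136, 0.001]
wrist_force: [0.8, -0.3, -0.0]
grip_width: 56.5
grasp_force: 0.0
```

```bash
python3 - <<'E'
from h import *
np.set_printoptions(precision=2,suppress=True)
s=state(); print(s['position'],s['tool_rot'],s['wrist_force'],s['grip_width'])
c=look('wrist','w30.png'); top(c,s,(555,204),66)
E
```

```text
[565.3  197.64 156.74] [ 0.18 -3.14  0.  ] [ 0.77 -0.25 -0.03] 56.47383731099517
comp [ 306  168   50  110 4759] rect [array([553.3, 206.3]), array([91.5, 40.2]), np.float64(6.8)]
tool x,y range [-34.75 -10.17] [56.54 30.13]
tool rect [array([10.9, 10. ]), array([40.2, 91.5]), np.float64(89.6)]
side -1 y at x [ 0.04 -8.63]
side 1 y at x [ 0.82 13.03]
```

>>> step_arm:
  moves: "0.1 0.85 0 0 0 0 0.66;0 0 0 0 0 0 0.66;0 0 0 0 0 0 0.66;0 0 0 0 0 0 0.66;0 0 0 0 0 0 0.66"

```text
time_s: 64.65
position: [563.0, 207.7, 156.9]
tool_rot: [-0.182, 3.136, -0.0]
wrist_force: [0.5, -0.5, -0.7]
grip_width: 56.3
grasp_force: 0.0
```

```bash
python3 - <<'E'
from h import *
np.set_printoptions(precision=2,suppress=True)
s=state(); print(s['position'],s['tool_rot'],s['wrist_force'],s['grip_width'])
c=look('wrist','w30.png'); top(c,s,(555,204),66)
E
```

```text
[563.01 207.65 156.91] [-0.18  3.14 -0.  ] [ 0.55 -0.51 -0.74] 56.337452639436286
comp [ 294  169   50  110 4463] rect [array([553.1, 206.5]), array([91.5, 40.5]), np.float64(6.6)]
tool x,y range [-35.75 -20.27] [55.78 20.23]
tool rect [array([10., -0.]), array([91.5, 40.5]), np.float64(0.1)]
side -1 y at x [  0.03 -19.05]
side 1 y at x [ 0.2  -4.82]
```

>>> step_arm:
  moves: "0 0 4 0 0 0 0.66;0 0 4 0 0 0 0.66;0 0 4 0 0 0 0.66;0 0 2 0 0 0 0.66;0 0 1.2 0 0 0 0.66;0 0 0 0 0 0 0.66;0 0 0 0 0 0 0.2;0 0 0 0 0 0 0.2;0 0 0 0 0 0 0.2;0 0 0 0 0 0 0.2;0 0 0 0 0 0 0.2"
  force: 45

```text
time_s: 65.8
position: [564.0, 207.7, 6.2]
tool_rot: [-0.182, 3.134, 0.001]
wrist_force: [0.4, -3.2, 8.5]
grip_width: 39.0
grasp_force: 46.5
```

>>> step_arm:
  moves: "0 0 -1 0 0 0 0.2;0 0 -3 0 0 0 0.2;0 0 -4 0 0 0 0.2;0 0 -4 0 0 0 0.2;0 0 -3 0 0 0 0.2;0 0 0 0 0 5.8 0.2;0 0 0 0 0 0 0.2"

```text
time_s: 66.5
position: [563.2, 208.2, 156.3]
tool_rot: [-0.021, 3.14, 0.002]
wrist_force: [-0.5, 0.5, -1.1]
grip_width: 39.3
grasp_force: 46.4
```

>>> step_arm:
  moves: "-0.57 -4.41 0 0 0 0 0.2;-0.57 -4.41 0 0 0 0 0.2;-0.57 -4.41 0 0 0 0 0.2;-0.57 -4.41 0 0 0 0 0.2;-0.57 -4.41 0 0 0 0 0.2;-0.57 -4.41 0 0 0 0 0.2;-0.57 -4.41 0 0 0 0 0.2;-0.57 -4.41 0 0 0 0 0.2;-0.57 -4.41 0 0 0 0 0.2;-0.57 -4.41 0 0 0 0 0.2;0 0 0 0 0 0 0.2;0 0 0 0 0 0 0.2"

```text
time_s: 67.7
position: [625.8, -233.4, 154.1]
tool_rot: [0.024, -3.14, -0.0]
wrist_force: [0.5, 1.6, -0.9]
grip_width: 38.8
grasp_force: 46.3
```

>>> step_arm:
  moves: "0 0 0 0 0 0 0.2;0 0 0 0 0 0 0.2"

```text
time_s: 67.9
position: [626.7, -230.9, 154.8]
tool_rot: [0.027, -3.141, -0.001]
wrist_force: [0.5, -0.0, -0.7]
grip_width: 39.1
grasp_force: 46.3
```

>>> step_arm:
  moves: "0 -0.1 4 0 0 0 0.2;0 0 4 0 0 0 0.2;0 0 4 0 0 0 0.2;0 0 2.5 0 0 0 0.2;0 0 1 0 0 0 0.2;0 0 0.5 0 0 0 0.2;0 0 0.25 0 0 0 0.2;0 0 0 0 0 0 0.2;0 0 0 0 0 0 0.2"

```text
time_s: 68.8
position: [627.2, -233.5, -6.4]
tool_rot: [-0.024, 3.14, -0.001]
wrist_force: [0.2, 0.4, -0.5]
grip_width: 39.3
grasp_force: 46.4
```

>>> step_arm:
  moves: "0 0 0.1 0 0 0 0.2;0 0 0 0 0 0 0.2"

```text
time_s: 69.0
position: [626.7, -233.4, -8.2]
tool_rot: [-0.023, 3.141, -0.0]
wrist_force: [-0.1, -0.1, -1.1]
grip_width: 39.0
grasp_force: 46.4
```

>>> step_arm:
  moves: "0 0 0 0 0 0 0.62;0 0 0 0 0 0 0.62;0 0 0 0 0 0 0.62;0 0 0 0 0 0 0.62;0 0 -3 0 0 0 0.62;0 0 -4 0 0 0 0.62;0 0 -5 0 0 0 0.62;0 0 -5 0 0 0 0.62;0 0 -4 0 0 0 0.62;0 0 0 0 0 0 0.62;0 0 0 0 0 0 0.62"

```text
time_s: 70.1
position: [626.8, -233.3, 202.2]
tool_rot: [-0.023, 3.14, -0.0]
wrist_force: [-0.0, 0.9, -1.1]
grip_width: 52.9
grasp_force: 0.0
```

```bash
python3 - <<'E'
from h import *
np.set_printoptions(precision=1,suppress=True)
s=state(); print(s['time_s'],s['position'],s['wrist_force'],s['grip_width'],s['grasp_force'])
c=look('wrist','w31.png'); vans(c)
for y in (-232,-307,-380): top(c,s,(616,y),51)
for n in ('side','scene'):
    c=look(n)
    for t in ('van1','tin','plunger_top','keeper_bar','lever_grip','tray'): print(n,t,[(round(d['conf'],2),w(c,d['xyz'])) for d in spot_point(n,t)[:6]])
E
```

```text
70.1 [ 626.8 -233.3  202.2] [-0.   0.9 -1.1] 52.93244161292942 0.0
mask 0.88 [17. 88. 85.] rect@46 [ 448. -489.] [16. 37.] 0.8 px [[0, 22], [0, 41]]
mask 0.81 [180. 129. 148.] rect@46 [ 616. -374.] [92. 56.] 0.8 px [[161, 252], [149, 208]]
mask 0.79 [178. 128. 146.] rect@46 [ 617. -233.] [93. 41.] 1.4 px [[164, 255], [299, 339]]
mask 0.79 [189. 144. 163.] rect@46 [ 617. -304.] [94. 48.] 0.8 px [[162, 255], [224, 273]]
mask 0.51 [175. 170. 167.] rect@46 [ 617. -306.] [144. 259.] 1.2 px [[134, 277], [105, 377]]
van1 [(0.85, [617.6, -376.8, 5.7]), (0.83, [612.9, -305.9, 3.0]), (0.78, [614.6, -231.6, 4.7]), (0.53, [597.0, -15.7, 72.2])]
van1_tail []
comp [ 300  164   40   91 3045] rect [array([ 615.5, -232.2]), array([39.2, 89.9]), np.float64(89.8)]
tool x,y range [-33.7 -19. ] [56.3 20.5]
tool rect [array([11.5,  1.3]), array([89.9, 39.2]), np.float64(1.0)]
side -1 y at x [  0.2 -14.4]
side 1 y at x [0.2 0.2]
comp [ 227  163   45   91 2076] rect [array([ 615.4, -302.4]), array([43.2, 90. ]), np.float64(89.5)]
tool x,y range [-32.5 -91.3] [ 57.3 -47.3]
tool rect [array([ 12.6, -68.8]), a
[... 968 characters left out ...]
,    1.6])), (0.6, array([ 617.9, -383.4,    4.6]))]
scene van1 [(0.83, array([ 305.3, -397.5,   -7.8])), (0.75, array([ 399.9, -534.6,   -1.3])), (0.7, array([ 613.3, -309.4,    6.6])), (0.67, array([ 616.1, -238.5,    4.1])), (0.63, array([ 617.3, -381.6,    1.6]))]
scene tin [(0.51, array([ 460.4, -331.3,    0.8])), (0.37, array([ 614.3, -237.9,    4.1]))]
scene plunger_top [(0.61, array([600.1, -19.9,  71.1])), (0.6, array([ 660.5, -309.1,   20.9]))]
scene keeper_bar [(0.76, array([616.6, -18.7,  94. ])), (0.39, array([ 616.4, -309.8,    1.1])), (0.3, array([564.6, 131.9,  21.2]))]
scene lever_grip [(0.6, array([467.6, 302.2, 120.9]))]
scene tray [(0.65, array([ 619.1, -310.1,   -1.4]))]
```

All three vans are upright in the tray, the tin is where it was, the plunger is out, and the arm is touching nothing.

```bash
python3 -c "
from h import *
print(sign_off())"
```

```text
the job is handed in; nothing more can be done
None
```

The job is done and handed in at about 70 s of the 210 s limit: three vans pressed with the press locked, the lever worked once to its stop, the keeper slid back so the plunger sprang out, all three vans upright in the white tray, and the tin left in place.

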